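# Load lying sample bottles upright into a specimen carrier by way of a slanted rest

### The job

Pack the sample bottles that lie on the paper pad for transport: first fold the clear cover of the specimen carrier right back past upright, then stand every bottle cap up, one to a cell, on the floor of the carrier, and at the end fold the cover fully shut. A bottle can only be gripped across its side where it lies, so change grip on the slanted rest: lay the bottle in it foot down against the stop, let go, and take it again by the cap end before you lower it into the carrier. Leave the amber jar and the stack of dishes where they are.

Things in the scene. Friction and masses are not known exactly. Their poses are not given: they have to be found in the camera images.
- bottle1: square sample bottle, white with a round blue screw cap, 28 x 28 mm across, 92 mm long in all (the last 22 mm is the 27 mm cap), about 60 g; lies on its side on the paper pad. Origin at its middle, on its axis, 46 mm from either end; its x axis runs along it from foot to cap (upright = x up). May be absent (two or three of the four are there)
- bottle2: square sample bottle, white with a round blue screw cap, 28 x 28 mm across, 92 mm long in all (the last 22 mm is the 27 mm cap), about 60 g; lies on its side on the paper pad. Origin at its middle, on its axis, 46 mm from either end; its x axis runs along it from foot to cap (upright = x up). May be absent (two or three of the four are there)
- bottle3: square sample bottle, white with a round blue screw cap, 28 x 28 mm across, 92 mm long in all (the last 22 mm is the 27 mm cap), about 60 g; lies on its side on the paper pad. Origin at its middle, on its axis, 46 mm from either end; its x axis runs along it from foot to cap (upright = x up). May be absent (two or three of the four are there)
- bottle4: square sample bottle, white with a round blue screw cap, 28 x 28 mm across, 92 mm long in all (the last 22 mm is the 27 mm cap), about 60 g; lies on its side on the paper pad. Origin at its middle, on its axis, 46 mm from either end; its x axis runs along it from foot to cap (upright = x up). May be absent (two or three of the four are there)
- carrier: white insulated box, fixed; 84 mm (its x) by 206 mm (y), rim 58 mm high, origin at the centre of its underside, z up, x towards its hinge side. Four open cells in one row, 36 x 36 mm, 46 mm apart, centred at x = 0 and y = -69, -23, 23 and 69 mm, all empty at the start: floor 6 mm above the origin, outer walls up to 58 mm, dividers up to 50 mm
- cover (a joint): angle of the carrier's clear cover (rad): 0 = shut on the rim, grows as its front edge swings up and back, 1.57 = upright, stops at 1.85. The hinge is stiff: it stays where it is left (0.15 N m, about 1.5 N at the tab). Starts shut or ajar, up to 0.3. The cover is 47 mm deep and reaches 84 mm forward of the hinge; standing bottles fit under it
- cover_hinge (a point): middle of the cover's hinge line, which runs along the carrier's y at the top of its far wall (carrier x = 42 mm, z = 58 mm)
- cover_tab (a point): grip point on the grey tab that stands on the cover near its front edge: 24 mm wide (along the carrier's y), 8 mm thick, 37 mm tall; the point is on its centre line, 27 mm above the cover's top, 10 mm below the tab's end. Cover shut: 78 mm in front of the hinge and 74 mm above it. It turns with the cover; pinched across its width it can pivot between the fingers
- rest: slanted bottle rest, fixed: dark base 120 (its x) x 70 x 8 mm, origin at the centre of its underside, z up; a white runway slopes up at 45 degrees towards its +x. The runway is 60 mm long and 20 mm wide (fingers pass beside it); at its foot is a stop plate 42 mm wide, square to it, with two cheeks 34 mm apart that reach 20 mm up the slope and 16 mm off the runway
- rest_seat (a point): where the middle of a bottle lies when it is on the rest with its foot against the stop, axis at 45 degrees, cap at the upper end
- amber_jar: bystander: small amber glass jar with black cap, 34 mm across, 46 mm tall, among the bottles; origin at the centre of its underside, z up
- petri_stack: bystander: stack of three clear dishes, 90 mm across, 45 mm tall, beyond the rest; origin at the centre of its underside, z up
Mind the look-alikes: they are no part of the job. What is shaped like the bottle3 but black is not meant.

How it is judged:
By the outcome, as a careful person would: the job done as asked, in the order asked, and still so for the second after the job is handed in, with the robot touching nothing.
Of bottle1, bottle2, bottle3, bottle4 only 2 to 3 are there at a start; the rules pass over those that are not, and their reading is None.
At some moment in a run one of bottle1, bottle2, bottle3, bottle4 may be knocked a few centimetres aside while the robot is not near it.
Once in a run the grip may slacken for a moment while it holds something.
It also fails if it takes over 210 s, if anything falls off the work surface, if the arm or the gripper's body presses on something with over 40 N, if the wrist force passes 120 N, or if a joint passes its speed limit or range.

### The arm

A 7-joint arm with a two-finger parallel gripper is mounted at the origin on the work surface. World frame = base frame: x ahead of the robot, y to its left, z up, the work surface at z = 0. Lengths are in m, angles in rad, forces in N, time in s.
With the tool pointing down it reaches from about 0.425 to 1.025 m from the base axis. Payload 3.6 kg.
Tool frame: the origin (TCP) lies where the fingers leave the gripper's body, on its centre line; the fingertips stand 73 mm ahead of it and the grasp point (between the pads) lies ctrl.grip_point_offset ahead of it (ctrl.grip_point_offset is the distance from the TCP to the grasp point, in m); z points along the fingers, y is the direction in which the jaws open and shut (so a half turn about z gives the same grasp; the last joint's range is limited). The gripper opens to 85 mm and grips with 20 to 120 N. Pads are 22 mm wide; open, the fingers measure 114 mm over their backs; the gripper's body (76 mm by 85 mm) begins 54 mm behind the grasp point. The pads swing forward as they close: fully open they stand 13 mm farther back than shut.
Start: joints at [-1.204, 0.591, 0.048, 1.609, -0.033, 0.943, -0.034], TCP at [0.322, 0.649, 0.304] pointing down, gripper open.
Joint ranges: [-2.69, 2.69], [-0.47, 2.24], [-1.27, 1.36], [0.19, 2.51], [-1.53, 4.68], [0.08, 2.07], [-3.09, 3.09]. Speed limits (rad/s): [2.57, 2.57, 3.14, 3.14, 3.14, 3.14, 3.14].

### API

Orientations are given as a rotation vector (axis times angle).
In Python, from rig import ctrl, optics gives the robot as it stands.
- The arm moves only by the tool arm_command, never from a script. Its arguments are lists of equal length, an entry for each row: "hand": the closure, from -1 (fully open) to 1 (shut); "dp": the shift along the world's x, y, z in cm, a list of three; "delta_rot": the turn, a rotation vector about the world's x, y, z in degrees, a list of three. In form: {"hand": [hand, ...], "dp": [[x, y, z], ...], "delta_rot": [[rx, ry, rz], ...]}. A call has exactly 5 rows; each row shifts and turns the pose as measured when the row begins; what a row does not reach is not made up. A row lasts 1/12 s, in which the tool goes at most 41.7 mm and 7.16 degrees, less where a joint would pass 70% of its speed; a pose out of reach is approached as far as the arm can. A call is refused whole if a number of a shift passes 4.17 or a number of a turn 7.16, either way. A call with a gripper value outside its range is refused whole. The fingers move at their own pace and stop on an object; "force" is the grip in N (left out, the last holds). Time passes only in rows, so rows that do not move let the fingers close, or fill a call up. It gives the time, the measured TCP pose, the force and the opening at its end, in the units of the state.
- ctrl.read_state(): the state, without advancing time (a new reading comes with each control period).
- optics.grab_frame(name): name is "side" or "top"; returns a dict with "color" (400x640x3 uint8, red, green, blue), "vertical_fov" (degrees; the focal length in pixels is half the picture's height over the tangent of half this angle, whatever the lens; pixels are square), "cx", "cy" (the principal point, pixels), "R" (3x3) and "t" (3): a world point X has camera coordinates R X + t. Camera axes: x right, y down, z forward; pixel columns grow to the right and rows downward; lengths in m; the calibration is good to about 2 mm. A picture is of the moment at which its call begins. There is no depth.
- ctrl.job_done(): hands the job in, once; it reports no verdict.
The state is a dict: "t": time; "qpos": joint angles; "joint_velocities": joint speeds; "effort": joint torques, N m; "eef_pos": TCP position; "tool_rot": TCP orientation; "force": force on the tool from outside, world axes, zero at the start; "torque": the same for the moment, N m; "gripper_width": finger opening in m.
Only numpy, scipy, OpenCV 4.12 (cv2) and the standard library are available. Lean on these libraries where they do the work, as an engineer would, in place of code of your own. Each camera call takes 0.05 s, during which the arm holds its last target. There are 200 camera calls.

## Working session

There is one attempt and no reset: what is moved stays moved. The work goes in short steps, Python scripts to look and compute and a tool call to move; the robot and the scene stay as the last step left them, time stands still between calls to the robot, and variables do not carry over. Pictures are saved under pics/ and viewed, about 12 in all and at most 16, crops included, and the job is handed in when it is done.

Besides the shell and the picture viewer there is one more tool, called after ">>>" as a command line: name --argument value ..., lists and objects as JSON in quotes. arm_command: Moves the arm, as the interface text tells. Its arguments: {"type":"object","properties":{"hand":{"type":"array","items":{"type":"number"}},"dp":{"type":"array","items":{"type":"array","items":{"type":"number"}}},"delta_rot":{"type":"array","items":{"type":"array","items":{"type":"number"}}},"force":{"type":"number"}},"required":["hand","dp","delta_rot"]}

```bash
ls; mkdir -p pics; python3 - <<'E'
from rig import ctrl, optics
import cv2
s=ctrl.read_state();print(s['t'],s['eef_pos'],s['tool_rot'],s['gripper_width'],ctrl.grip_point_offset)
for n in('top','side'):
    f=optics.grab_frame(n);cv2.imwrite(f'pics/{n}0.png',f['color'][:,:,::-1]);print(n,f['vertical_fov'],f['cx'],f['cy'],f['R'],f['t'])
E
```

```text
pics
0.0 [0.3220511  0.64879016 0.30277104] [-0.71718382 -3.05822824  0.00346343] 0.08549755965887383 0.0539
top 43.94307897349756 319.65523112457623 198.02411786034247 [[ 0.01276255 -0.99989651  0.00664042]
 [-0.98135429 -0.01379906 -0.1917116 ]
 [ 0.19178339 -0.00406987 -0.98142884]] [-0.03626617  0.57025867  1.22245874]
side 53.9844575842614 319.97561235620066 196.27175822238507 [[ 0.94808533 -0.3179414   0.0068896 ]
 [-0.24591333 -0.74669383 -0.61804122]
 [ 0.20164531  0.58426158 -0.7861155 ]] [-0.5368745   0.18171758  0.87041475]
```

View pics/top0.png

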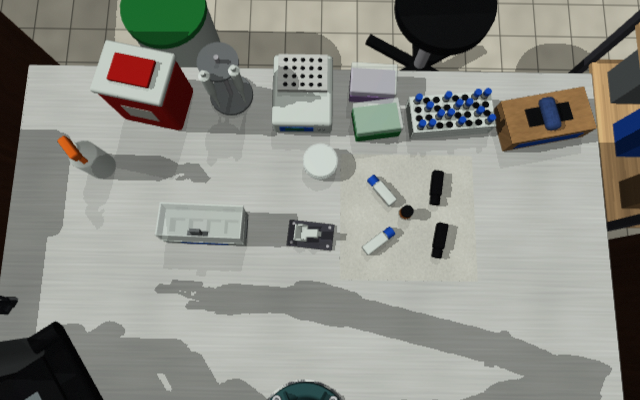

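View pics/side0.png

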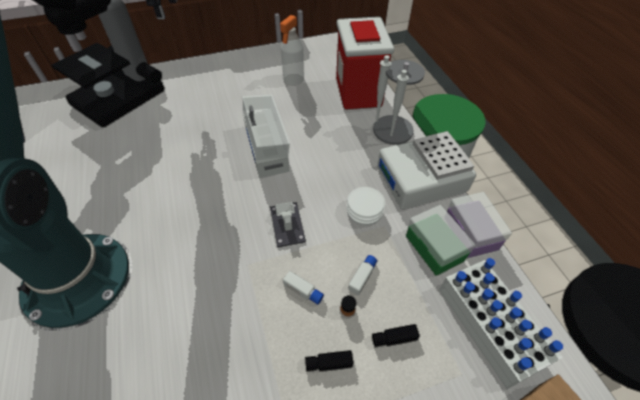

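```bash
cat > h.py <<'E'
import numpy as np, cv2
from rig import ctrl, optics
from scipy.spatial.transform import Rotation as Ro
def cam(f):
    h=f['color'].shape[0]; fl=h/2/np.tan(np.radians(f['vertical_fov'])/2)
    return fl,f['cx'],f['cy'],np.array(f['R']),np.array(f['t'])
def unproj(f,u,v,z):
    fl,cx,cy,R,t=cam(f); d=R.T@np.array([(u-cx)/fl,(v-cy)/fl,1]); c=-R.T@t
    return c+d*(z-c[2])/d[2]
def proj(f,X):
    fl,cx,cy,R,t=cam(f); p=R@np.array(X)+t; return np.array([cx+fl*p[0]/p[2],cy+fl*p[1]/p[2]])
def crop(im,x0,x1,y0,y1,w,h): return cv2.resize(im[y0:y1,x0:x1],(w,h),interpolation=cv2.INTER_CUBIC)
def tri(ft,pt,fs,ps):
    A=[];b=[]
    for f,(u,v) in((ft,pt),(fs,ps)):
        fl,cx,cy,R,t=cam(f);x=(u-cx)/fl;y=(v-cy)/fl
        A+=[R[0]-x*R[2],R[1]-y*R[2]];b+=[x*t[2]-t[0],y*t[2]-t[1]]
    return np.linalg.lstsq(np.array(A),np.array(b),rcond=None)[0]
def st():
    s=ctrl.read_state();T=Ro.from_rotvec(s['tool_rot']).as_matrix()
    g=np.array(s['eef_pos'])+T[:,2]*ctrl.grip_point_offset
    print('t%.2f tcp'%s['t'],np.round(s['eef_pos'],4),'grip',np.round(g,4),'z',np.round(T[:,2],3),'y',np.round(T[:,1],3),'w%.4f'%s['gripper_width'],'F',np.round(s['force'],1))
    return s
E
python3 - <<'E'
from h import *
a=cv2.imread('pics/top0.png');b=cv2.imread('pics/side0.png')
top=crop(a,150,345,190,255,780,260)
bl=crop(a,345,455,165,260,385,332);br=crop(b,240,376,90,205,395,332)
cv2.imwrite('pics/c1.png',np.vstack([top,np.hstack([bl,br])]))
f=optics.grab_frame('top');hsv=cv2.cvtColor(f['color'],cv2.COLOR_RGB2HSV)
m=cv2.inRange(hsv,(100,120,60),(130,255,255));n,l,s,c=cv2.connectedComponentsWithStats(m)
for i in range(1,n):
    if s[i,4]>15 and 340<c[i][0]<480 and c[i][1]>150: print('blue',c[i],s[i],unproj(f,*c[i],.02))
m=cv2.inRange(hsv,(0,0,205),(180,40,255));n,l,s,c=cv2.connectedComponentsWithStats(m)
for i in range(1,n):
    if s[i,4]>100 and 150<c[i][0]<480 and c[i][1]>150: print('white',c[i],s[i])
E
```

```text
blue [372.63380282 179.71830986] [368 175  11  11  71] [ 0.62940108 -0.16963937  0.02      ]
blue [389.1038961  232.16883117] [383 227  12  12  77] [ 0.48909614 -0.21168507  0.02      ]
white [319.46573604 159.55076142] [304 144  32  32 788]
white [383.91139241 192.51265823] [375 182  20  22 158]
white [374.54597701 242.67241379] [364 234  22  19 174]
```

View pics/c1.png

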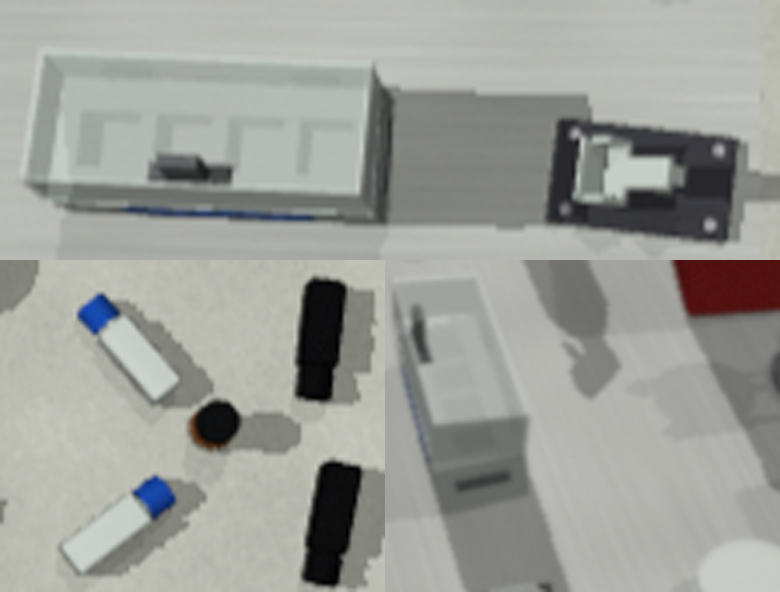

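```bash
python3 - <<'E'
from h import *
ft=optics.grab_frame('top');fs=optics.grab_frame('side')
for n,a,b in(('hinge-y',(243.75,206.25),(288.9,143.4)),('hinge+y',(160,203),(271,96.2)),('front+y',(156.25,237),(243.4,96.9))): print(n,np.round(tri(ft,a,fs,b),4))
c=[unproj(ft,u,v,.008) for u,v in((290,220),(335,225),(332.5,250.5),(287,245.5))]
print(np.round(c,4)); c=np.array(c); print('ctr',c.mean(0),'xdir',c[1]+c[2]-c[0]-c[3],[np.linalg.norm(c[i]-c[(i+1)%4]) for i in range(4)])
x=lambda u,v,z:np.round(unproj(ft,u,v,z),4)
print('b1',x(372.6,179.7,.02),x(383.9,192.5,.028)); print('b2',x(389.1,232.2,.02),x(374.5,242.7,.028))
print('jar',x(406,212,.046))
import scipy.optimize as so
# fit carrier x,y,yaw,angle to corners
loc=lambda th:[np.array([42,0,58])+Ro.from_rotvec([0,th,0]).apply(np.array(p)) for p in ((0,-103,47),(0,103,47),(-84,103,47),(-84,-103,47),(-78,0,84),(-78,0,74))]
obs=[(ft,0,(243.75,206.25)),(ft,1,(160,203)),(ft,2,(156.25,237)),(ft,3,(241.25,238.75)),(fs,0,(288.9,143.4)),(fs,1,(271,96.2)),(fs,2,(243.4,96.9))]
def P(q): return [Ro.from_rotvec([0,0,q[2]]).apply(p)/1000+[q[0],q[1],0] for p in loc(q[3])]
r=so.least_squares(lambda q:np.concatenate([proj(f,P(q)[i])-np.array(o) for f,i,o in obs]),[.5,.25,0,.05])
print(r.x,np.round(r.fun,1)); p=P(r.x); print(np.round(p,4)); print([np.round(proj(f,p[4]),1) for f in (ft,fs)])
E
```

```text
hinge-y [0.5369 0.1585 0.1048]
hinge+y [0.5431 0.3679 0.0958]
front+y [0.461  0.3653 0.1132]
[[ 0.5195  0.049   0.008 ]
 [ 0.5078 -0.0704  0.008 ]
 [ 0.4403 -0.0643  0.008 ]
 [ 0.4518  0.0553  0.008 ]]
ctr [ 0.47982581 -0.00758386  0.008     ] xdir [-0.0232344  -0.23891912  0.        ] [np.float64(0.11996501176976793), np.float64(0.06774719791858178), np.float64(0.12008131969097746), np.float64(0.06798226087620111)]
b1 [ 0.6294 -0.1695  0.02  ] [ 0.5933 -0.1982  0.028 ]
b2 [ 0.489  -0.2117  0.02  ] [ 0.4601 -0.1723  0.028 ]
jar [ 0.5388 -0.2524  0.046 ]
[ 0.49300592  0.26162901 -0.02345717  0.11579457] [ 0.4 -0.1  0.6  0.1 -0.2 -0.7  0.   0.7  0.8  0.1  0.5 -1.8 -1.7  0.1]
[[0.538  0.1575 0.1047]
 [0.5428 0.3635 0.1047]
 [0.4594 0.3654 0.1144]
 [0.4546 0.1595 0.1144]
 [0.4672 0.2622 0.1504]
 [0.4661 0.2623 0.1405]]
[array([195.4, 231.8]), array([250.7, 109.1])]
```

>>> arm_command --hand '[-1,-1,-1,-1,-1]' --dp '[[1.4,-3.8,0],[1.4,-3.8,0],[1.4,-3.8,0],[1.4,-3.8,0],[1.4,-3.8,0]]' --delta_rot '[[0,0,5],[0,0,5],[0,0,5],[0,0,5],[0,0,5]]' --force 60

```text
t: 0.67
eef_pos: [0.3837, 0.4655, 0.3019]
tool_rot: [0.026, -3.135, -0.011]
force: [0.6, 0.7, -0.1]
gripper_width: 0.0852
```

>>> arm_command --hand '[-0.4,-0.4,-0.4,-0.4,-0.4]' --dp '[[1.4,-3.8,0],[1.4,-3.8,0],[1.4,-3.8,0],[1.4,-3.8,0],[0.5,-1,-1]]' --delta_rot '[[0,0,0],[0,0,0],[0,0,0],[0,0,0],[0,0,0]]'

```text
t: 1.08
eef_pos: [0.4484, 0.2908, 0.2934]
tool_rot: [0.019, -3.139, -0.008]
force: [0.1, -0.0, 0.1]
gripper_width: 0.0598
```

```bash
python3 -c "
from h import *
st()"
```

```text
t1.08 tcp [0.4484 0.2908 0.2934] grip [0.4483 0.2911 0.2395] z [-0.002  0.005 -1.   ] y [-0.012  1.     0.005] w0.0598 F [ 0.1 -0.   0.1]
```

>>> arm_command --hand '[-0.4,-0.4,-0.4,-0.4,-0.4]' --dp '[[0.9,-1.4,0],[0.9,-1.4,-2],[0,0,-2],[0,0,-1.5],[0,0,0]]' --delta_rot '[[0,0,-2],[0,0,0],[0,0,0],[0,0,0],[0,0,0]]'

```text
t: 1.5
eef_pos: [0.4703, 0.2541, 0.2368]
tool_rot: [0.06, 3.14, 0.006]
force: [0.5, 0.3, 0.3]
gripper_width: 0.0601
```

```bash
python3 - <<'E'
from h import *
st()
a=optics.grab_frame('top')['color'];b=optics.grab_frame('side')['color']
cv2.imwrite('pics/c2.png',np.hstack([crop(a,150,250,180,260,400,320),crop(b,200,300,60,140,400,320)])[:,:,::-1])
E
```

```text
t1.50 tcp [0.4703 0.2541 0.2368] grip [0.4704 0.2543 0.1829] z [ 0.001  0.004 -1.   ] y [0.038 0.999 0.004] w0.0601 F [0.5 0.3 0.3]
```

View pics/c2.png

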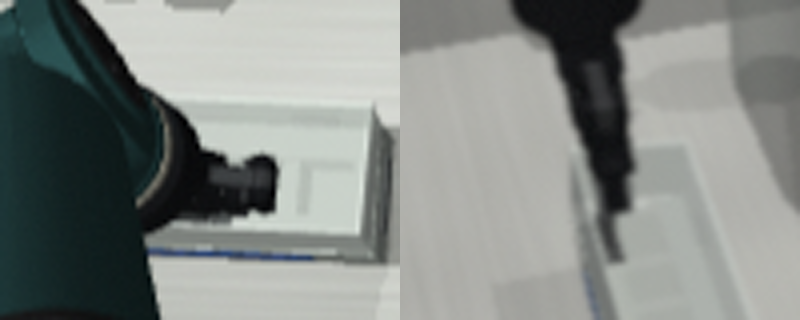

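>>> arm_command --hand '[-0.4,-0.4,-0.4,-0.4,-0.4]' --dp '[[-0.4,0.8,0],[0,0,-2],[0,0,-1.8],[0,0,-0.4],[0,0,0]]' --delta_rot '[[0,0,0],[0,0,0],[0,0,0],[0,0,0],[0,0,0]]'

```text
t: 2.02
eef_pos: [0.4683, 0.2719, 0.2017]
tool_rot: [0.049, 3.127, 0.026]
force: [-0.2, 0.1, 0.5]
gripper_width: 0.0598
```

>>> arm_command --hand '[1,1,1,1,1]' --dp '[[0,0,0],[0,0,0],[0,0,0],[0,0,0],[0,0,0]]' --delta_rot '[[0,0,0],[0,0,0],[0,0,0],[0,0,0],[0,0,0]]' --force 40

```text
t: 2.43
eef_pos: [0.4673, 0.2643, 0.2041]
tool_rot: [0.05, 3.131, 0.005]
force: [1.8, -0.1, -7.0]
gripper_width: 0.0226
```

```bash
python3 -c "
from h import *
st()"
```

```text
t2.43 tcp [0.4673 0.2643 0.2041] grip [0.4679 0.2645 0.1502] z [ 0.01   0.003 -1.   ] y [0.032 0.999 0.003] w0.0226 F [ 1.8 -0.1 -7. ]
```

>>> arm_command --hand '[-0.3,-0.3,-0.3,-0.3,-0.3]' --dp '[[0,0,0],[0,0,0],[0,0,-0.8],[0,0,-0.4],[0,0,0]]' --delta_rot '[[0,0,0],[0,0,0],[0,0,0],[0,0,0],[0,0,0]]'

```text
t: 2.85
eef_pos: [0.4684, 0.2672, 0.194]
tool_rot: [0.048, 3.127, 0.012]
force: [0.3, 0.7, -0.5]
gripper_width: 0.0561
```

>>> arm_command --hand '[1,1,1,1,1]' --dp '[[0,0,0],[0,0,0],[0,0,0],[0,0,0],[0,0,0]]' --delta_rot '[[0,0,0],[0,0,0],[0,0,0],[0,0,0],[0,0,0]]'

```text
t: 3.27
eef_pos: [0.467, 0.2644, 0.1929]
tool_rot: [0.048, 3.131, 0.003]
force: [-0.7, -0.3, -1.8]
gripper_width: 0.0232
```

```bash
python3 -c "
from h import *
st()"
```

```text
t3.27 tcp [0.467  0.2644 0.1929] grip [0.4675 0.2645 0.139 ] z [ 0.01   0.002 -1.   ] y [0.031 1.    0.002] w0.0232 F [-0.7 -0.3 -1.8]
```

>>> arm_command --hand '[1,1,1,1,1]' --dp '[[1.2,-0.03,0.9],[1.3,-0.03,0.7],[1.4,-0.03,0.5],[1.5,-0.03,0.3],[0,0,0]]' --delta_rot '[[0,0,0],[0,0,0],[0,0,0],[0,0,0],[0,0,0]]'

```text
t: 3.68
eef_pos: [0.5075, 0.2639, 0.2131]
tool_rot: [-0.042, -3.117, 0.011]
force: [5.0, -0.6, -7.7]
gripper_width: 0.0231
```

```bash
cat >> h.py <<'E'
def arc():
    s=st();T=Ro.from_rotvec(s['tool_rot']).as_matrix();g=np.array(s['eef_pos'])+T[:,2]*.0539
    dx,dz=g[0]-.535,g[2]-.058;print('r',np.hypot(dx,dz),'phi',np.degrees(np.arctan2(dz,-dx)),'theta',np.arctan2(dz,-dx)-.759)
E
python3 -c "
from h import *
arc()"
```

```text
t3.68 tcp [0.5075 0.2639 0.2131] grip [0.5062 0.2635 0.1592] z [-0.024 -0.007 -1.   ] y [ 0.027  1.    -0.007] w0.0231 F [ 5.  -0.6 -7.7]
r 0.10520004584012435 phi 74.1147682932836 theta 0.5345467310704973
```

>>> arm_command --hand '[1,1,1,1,1]' --dp '[[1.5,-0.03,0.3],[1.5,-0.03,0.1],[1.5,-0.03,-0.1],[1.5,-0.03,-0.3],[1.4,-0.03,-0.5]]' --delta_rot '[[0,0,0],[0,0,0],[0,0,0],[0,0,0],[0,0,0]]'

```text
t: 4.1
eef_pos: [0.5712, 0.2625, 0.2107]
tool_rot: [-0.038, -3.092, 0.021]
force: [-1.7, -1.7, 6.7]
gripper_width: 0.0235
```

```bash
python3 -c "
from h import *
arc()"
```

```text
t4.10 tcp [0.5712 0.2625 0.2107] grip [0.5686 0.2618 0.1568] z [-0.049 -0.013 -0.999] y [ 0.024  1.    -0.014] w0.0235 F [-1.7 -1.7  6.7]
r 0.10439098271579404 phi 108.77044305059337 theta 1.1394023600858394
```

>>> arm_command --hand '[1,1,1,1,1]' --dp '[[1.3,-0.03,-0.5],[1.3,-0.03,-0.7],[1.2,-0.03,-0.9],[1.1,-0.03,-1.0],[0.8,-0.03,-1.0]]' --delta_rot '[[0,-1,0],[0,-0.5,0],[0,-0.5,0],[0,-0.5,0],[0,0,0]]'

```text
t: 4.52
eef_pos: [0.6292, 0.2608, 0.1675]
tool_rot: [-0.039, -3.133, 0.022]
force: [-2.2, -0.6, 3.1]
gripper_width: 0.0229
```

```bash
python3 -c "
from h import *
arc()"
```

```text
t4.52 tcp [0.6292 0.2608 0.1675] grip [0.6288 0.2601 0.1137] z [-0.008 -0.014 -1.   ] y [ 0.025  1.    -0.014] w0.0229 F [-2.2 -0.6  3.1]
r 0.10905988312248815 phi 149.3160233961974 theta 1.8470562342485306
```

>>> arm_command --hand '[-0.4,-0.4,-0.4,-0.4,-0.4]' --dp '[[0,0,0],[0,0,0],[0,0,0],[0,0,1.5],[0,0,3]]' --delta_rot '[[0,0,0],[0,0,0],[0,0,0],[0,0,0],[0,0,0]]'

```text
t: 4.93
eef_pos: [0.6289, 0.2594, 0.2032]
tool_rot: [-0.038, -3.126, 0.03]
force: [0.1, 0.1, -0.5]
gripper_width: 0.0599
```

>>> arm_command --hand '[-0.4,-0.4,-0.4,-0.4,-0.4]' --dp '[[0,0,4],[0,0,4],[0,-2,3],[0,-4,0],[0,-4,0]]' --delta_rot '[[0,0,0],[0,0,0],[0,0,0],[0,0,-5],[0,0,-5]]'

```text
t: 5.35
eef_pos: [0.6289, 0.1734, 0.3325]
tool_rot: [0.286, 3.126, 0.002]
force: [0.2, -1.4, -1.0]
gripper_width: 0.0598
```

```bash
python3 - <<'E'
from h import *
s=st();print(np.round(s['qpos'],2))
a=optics.grab_frame('top')['color'];b=optics.grab_frame('side')['color']
cv2.imwrite('pics/c3.png',np.hstack([crop(a,150,350,140,260,400,240),crop(b,220,320,60,120,400,240)])[:,:,::-1])
E
```

```text
t5.35 tcp [0.6289 0.1734 0.3325] grip [0.629  0.1734 0.2786] z [ 0.003  0.001 -1.   ] y [0.181 0.983 0.001] w0.0598 F [ 0.2 -1.4 -1. ]
[-0.35  0.47  0.01  1.76 -0.01  0.91  1.06]
```

View pics/c3.png

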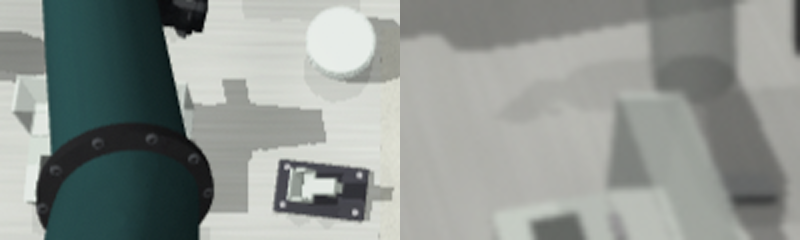

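>>> arm_command --hand '[-0.4,-0.4,-0.4,-0.4,-0.4]' --dp '[[-1.6,-3.7,0],[-1.6,-3.7,0],[-1.6,-3.7,0],[-1.6,-3.7,0],[-1.6,-3.7,0]]' --delta_rot '[[0,0,-4.5],[0,0,-4.5],[0,0,-4.5],[0,0,-4.5],[0,0,-4.5]]'

```text
t: 5.87
eef_pos: [0.5528, -0.0091, 0.3412]
tool_rot: [0.9, 2.987, 0.012]
force: [0.8, -0.4, -0.9]
gripper_width: 0.0599
```

>>> arm_command --hand '[-0.4,-0.4,-0.4,-0.4,-0.4]' --dp '[[-1.6,-3.5,-1],[-1.6,-3.5,-1],[-1.6,-3.5,-1],[-1.6,-3.5,-1],[-0.5,-1,-1]]' --delta_rot '[[0,0,-4.5],[0,0,-4.5],[0,0,-4.5],[0,0,-4.5],[0,0,-2]]'

```text
t: 6.28
eef_pos: [0.4793, -0.1696, 0.3004]
tool_rot: [1.425, 2.751, 0.012]
force: [0.2, -0.4, -0.5]
gripper_width: 0.0598
```

```bash
cat >> h.py <<'E'
def blobs():
    for n in('top','side'):
        f=optics.grab_frame(n);hsv=cv2.cvtColor(f['color'],cv2.COLOR_RGB2HSV);im=f['color']
        m=cv2.inRange(hsv,(100,120,60),(130,255,255));k,l,s,c=cv2.connectedComponentsWithStats(m)
        for i in range(1,k):
            if s[i,4]>15:
                X=unproj(f,*c[i],.02)
                if .35<X[0]<.75 and -.35<X[1]<.4: print(n,'blue',np.round(c[i],1),s[i,4],np.round(X,4))
        m=cv2.inRange(hsv,(0,0,205),(180,40,255));k,l,s,c=cv2.connectedComponentsWithStats(m)
        for i in range(1,k):
            if 60<s[i,4]<900:
                X=unproj(f,*c[i],.028)
                if .35<X[0]<.75 and -.35<X[1]<-.1: print(n,'white',np.round(c[i],1),s[i,4],np.round(X,4))
E
python3 - <<'E'
from h import *
s=st();print(np.round(s['qpos'],2)); blobs()
a=optics.grab_frame('top')['color'];b=optics.grab_frame('side')['color']
cv2.imwrite('pics/c4.png',np.hstack([crop(a,280,460,140,275,400,300),crop(b,240,420,190,325,400,300)])[:,:,::-1])
E
```

```text
t6.28 tcp [ 0.4793 -0.1696  0.3004] grip [ 0.4816 -0.1703  0.2465] z [ 0.042 -0.013 -0.999] y [0.816 0.577 0.027] w0.0598 F [ 0.2 -0.4 -0.5]
[ 0.04  0.32  0.26  2.12 -0.13  0.67  1.01]
top blue [372.6 179.7] 71 [ 0.6294 -0.1696  0.02  ]
top white [376.1 165.2] 570 [ 0.6674 -0.1782  0.028 ]
side blue [370.7 259.9] 69 [ 0.6286 -0.1715  0.02  ]
side blue [316.1 296.2] 114 [ 0.4855 -0.215   0.02  ]
side white [326.  262.3] 133 [ 0.5299 -0.1498  0.028 ]
side white [360.2 275.1] 242 [ 0.59   -0.2024  0.028 ]
side white [297.9 281.7] 262 [ 0.4577 -0.1748  0.028 ]
```

View pics/c4.png

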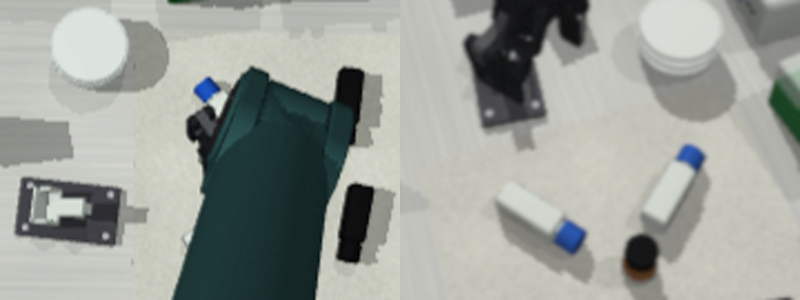

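>>> arm_command --hand '[-0.4,-0.4,-0.4,-0.4,-0.4]' --dp '[[-0.7,-0.6,-2],[-0.7,-0.6,-3.5],[0,0,-3.5],[0,0,-3.5],[0,0,-1]]' --delta_rot '[[0,2,1],[0,0,0],[0,0,0],[0,0,0],[0,0,0]]'

```text
t: 6.9
eef_pos: [0.4827, -0.1669, 0.1702]
tool_rot: [1.352, 2.795, 0.014]
force: [-0.2, 0.8, 0.2]
gripper_width: 0.0595
```

```bash
python3 - <<'E'
from h import *
s=st();print(np.round(s['qpos'],2))
E
```

```text
t6.90 tcp [ 0.4827 -0.1669  0.1702] grip [ 0.4847 -0.1674  0.1164] z [ 0.037 -0.008 -0.999] y [0.784 0.621 0.024] w0.0595 F [-0.2  0.8  0.2]
[ 0.13  0.54  0.15  2.21 -0.22  0.37  1.14]
```

>>> arm_command --hand '[-0.4,-0.4,-0.4,-0.4,-0.4]' --dp '[[-0.9,-0.8,-1.5],[-0.8,-0.8,-1.5],[0,0,-1.5],[0,0,0],[0,0,0]]' --delta_rot '[[0,2,-2.5],[0,0,0],[0,0,0],[0,0,0],[0,0,0]]'

```text
t: 7.32
eef_pos: [0.4755, -0.1722, 0.1229]
tool_rot: [1.394, 2.806, 0.005]
force: [0.6, 0.2, 0.2]
gripper_width: 0.0598
```

```bash
python3 - <<'E'
from h import *
s=st();print(np.round(s['qpos'],2))
E
```

```text
t7.32 tcp [ 0.4755 -0.1722  0.1229] grip [ 0.476  -0.1723  0.069 ] z [ 0.009 -0.001 -1.   ] y [0.797 0.604 0.006] w0.0598 F [0.6 0.2 0.2]
[ 0.17  0.63  0.12  2.22 -0.24  0.3   1.15]
```

>>> arm_command --hand '[-0.4,-0.4,-0.4,-0.4,-0.4]' --dp '[[-1,-1,-0.5],[-0.3,-0.3,-1.5],[0,0,-1.5],[0,0,-0.5],[0,0,0]]' --delta_rot '[[0,0,-1.5],[0,0,0],[0,0,0],[0,0,0],[0,0,0]]'

```text
t: 7.73
eef_pos: [0.4725, -0.1803, 0.0879]
tool_rot: [1.405, 2.784, 0.017]
force: [0.1, -0.6, 0.3]
gripper_width: 0.0602
```

```bash
python3 - <<'E'
from h import *
s=st();print(np.round(s['qpos'],2))
E
```

```text
t7.73 tcp [ 0.4725 -0.1803  0.0879] grip [ 0.4739 -0.1804  0.034 ] z [ 0.026 -0.001 -1.   ] y [0.804 0.594 0.021] w0.0602 F [ 0.1 -0.6  0.3]
[ 0.23  0.69  0.07  2.23 -0.26  0.2   1.17]
```

>>> arm_command --hand '[-0.4,-0.4,-0.4,-0.4,-0.4]' --dp '[[-0.8,-0.3,-0.4],[-0.3,0,-0.4],[0,0,-0.2],[0,0,0],[0,0,0]]' --delta_rot '[[0,1.5,-0.5],[0,0,0],[0,0,0],[0,0,0],[0,0,0]]'

```text
t: 8.15
eef_pos: [0.4638, -0.1823, 0.0803]
tool_rot: [1.422, 2.797, 0.0]
force: [0.9, -0.9, 0.1]
gripper_width: 0.0597
```

>>> arm_command --hand '[1,1,1,1,1]' --dp '[[0,0,0],[0,0,0],[0,0,0],[0,0,0],[0,0,0]]' --delta_rot '[[0,0,0],[0,0,0],[0,0,0],[0,0,0],[0,0,0]]' --force 50

```text
t: 8.57
eef_pos: [0.4643, -0.1824, 0.0814]
tool_rot: [1.421, 2.796, 0.001]
force: [0.2, -0.3, 0.3]
gripper_width: 0.0268
```

```bash
python3 - <<'E'
from h import *
s=st();print(np.round(s['qpos'],2)); blobs()
E
```

```text
t8.57 tcp [ 0.4643 -0.1824  0.0814] grip [ 0.4646 -0.1825  0.0275] z [ 0.005 -0.002 -1.   ] y [0.808 0.59  0.003] w0.0268 F [ 0.2 -0.3  0.3]
[ 0.22  0.7   0.08  2.24 -0.26  0.2   1.17]
top blue [372.6 179.8] 72 [ 0.6293 -0.1695  0.02  ]
top white [377.  166.3] 678 [ 0.6645 -0.1808  0.028 ]
top white [397.  180.4] 62 [ 0.6267 -0.2333  0.028 ]
top white [412.2 187.8] 231 [ 0.6071 -0.2735  0.028 ]
side blue [370.7 259.9] 68 [ 0.6287 -0.1714  0.02  ]
side blue [315.9 296.6] 112 [ 0.4849 -0.2156  0.02  ]
side white [360.1 275.2] 265 [ 0.5897 -0.2026  0.028 ]
side white [275.5 271.3] 83 [ 0.4185 -0.136   0.028 ]
side white [380.7 310.2] 473 [ 0.6    -0.2885  0.028 ]
side white [279.1 332.5] 613 [ 0.3917 -0.2672  0.028 ]
```

>>> arm_command --hand '[-0.3,-0.3,-0.3,-0.3,-0.3]' --dp '[[0,0,0],[0,0,0],[0,0,-0.3],[0,0,-0.2],[0,0,0]]' --delta_rot '[[0,0,0],[0,0,0],[0,0,0],[0,0,0],[0,0,0]]'

```text
t: 9.08
eef_pos: [0.4643, -0.1824, 0.0757]
tool_rot: [1.421, 2.796, 0.001]
force: [-0.1, -0.5, 0.5]
gripper_width: 0.0556
```

>>> arm_command --hand '[1,1,1,1,1]' --dp '[[0,0,0],[0,0,0],[0,0,0],[0,0,0],[0,0,0]]' --delta_rot '[[0,0,0],[0,0,0],[0,0,0],[0,0,0],[0,0,0]]'

```text
t: 9.5
eef_pos: [0.4642, -0.1824, 0.0756]
tool_rot: [1.421, 2.797, 0.001]
force: [-0.1, -0.2, -0.8]
gripper_width: 0.0271
```

>>> arm_command --hand '[1,1,1,1,1]' --dp '[[0,0,0.5],[0,0,2],[0,0,3.5],[0,0,3.5],[0,0,3.5]]' --delta_rot '[[0,0,0],[0,0,0],[0,0,0],[0,0,0],[0,0,0]]'

```text
t: 9.92
eef_pos: [0.4594, -0.1807, 0.2039]
tool_rot: [-1.418, -2.789, 0.002]
force: [1.4, 0.1, -0.7]
gripper_width: 0.0271
```

```bash
python3 - <<'E'
from h import *
s=st();print(np.round(s['qpos'],2)); blobs()
E
```

```text
t9.92 tcp [ 0.4594 -0.1807  0.2039] grip [ 0.4588 -0.1805  0.1501] z [-0.012  0.004 -1.   ] y [ 0.808  0.589 -0.007] w0.0271 F [ 1.4  0.1 -0.7]
[ 0.13  0.47  0.21  2.2  -0.2   0.5   1.12]
top blue [372.6 179.7] 71 [ 0.6294 -0.1696  0.02  ]
top white [381.8 189.6] 150 [ 0.601  -0.1929  0.028 ]
side blue [370.7 259.9] 69 [ 0.6286 -0.1715  0.02  ]
side blue [314.8 266.2] 148 [ 0.5046 -0.1471  0.02  ]
side white [388.7 263.1] 618 [ 0.6608 -0.1951  0.028 ]
side white [360.1 275.2] 263 [ 0.5898 -0.2025  0.028 ]
side white [376.1 309.3] 136 [ 0.5919 -0.2838  0.028 ]
side white [274.  342.2] 87 [ 0.3777 -0.2823  0.028 ]
```

```bash
python3 - <<'E'
from h import *
a=cv2.imread('pics/top0.png');b=cv2.imread('pics/side0.png')
A=cv2.resize(a[215:255,285:340],None,fx=7,fy=7,interpolation=cv2.INTER_CUBIC);B=cv2.resize(b[195:250,262:312],None,fx=8,fy=8,interpolation=cv2.INTER_CUBIC)
A=cv2.copyMakeBorder(A,0,B.shape[0]-A.shape[0],0,0,cv2.BORDER_CONSTANT)
cv2.imwrite('pics/c5.png',np.hstack([A,B]));print(A.shape,B.shape)
E
```

```text
(440, 385, 3) (440, 400, 3)
```

View pics/c5.png

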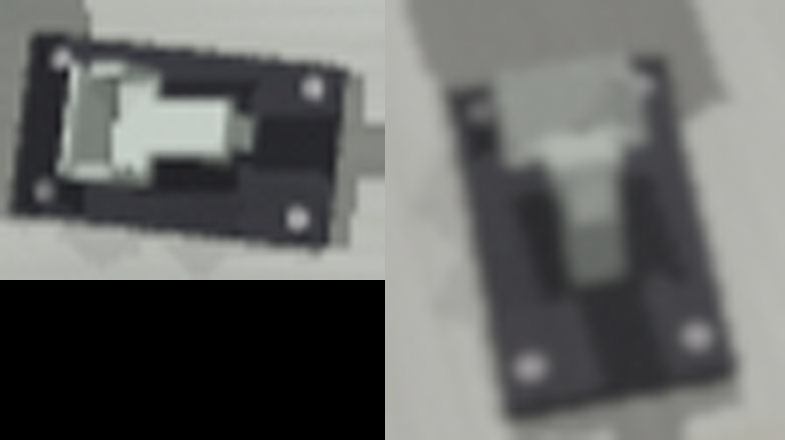

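```bash
python3 - <<'E'
from h import *
import scipy.optimize as so
ft=optics.grab_frame('top');fs=optics.grab_frame('side')
d=np.array([-.0972,-.9953,0]);c=np.array([.4798,-.0076,0])
W=lambda x,z:c+d*x+np.array([0,0,z])
# x0 intersection, z0
obs=lambda q:[proj(ft,W(*q))[0]-301,proj(ft,W(q[0]+.0424,q[1]+.0424))[0]-317.9]
for e in(0,):
    r=so.least_squares(obs,[-.03,.03]);print(r.x,r.fun)
q=r.x
for z0 in(.012,.016,.02,.025,.03):
    r=so.least_squares(lambda x:obs([x[0],z0]),[-.03]);x0=r.x[0]
    print(z0,x0,np.round(r.fun,2),'end side',np.round((proj(fs,W(x0+.0424,z0+.0424))-[262,195])*8,0)+[385,0],'int side',np.round((proj(fs,W(x0,z0))-[262,195])*8,0)+[385,0],'plate top18 top/side',np.round((proj(ft,W(x0-.0127,z0+.0127))-[285,215])*7,0),np.round((proj(fs,W(x0-.0127,z0+.0127))-[262,195])*8,0)+[385,0])
E
```

```text
[-0.02477889  0.0762126 ] [0. 0.]
0.012 -0.0256195447070867 [ 0.42 -0.41] end side [588. 178.] int side [572. 147.] plate top18 top/side [ 80. 125.] [563.  91.]
0.016 -0.025567074550846707 [ 0.4  -0.38] end side [588. 170.] int side [572. 140.] plate top18 top/side [ 80. 123.] [562.  83.]
0.02 -0.02551461751648977 [ 0.37 -0.36] end side [587. 162.] int side [571. 132.] plate top18 top/side [ 79. 122.] [561.  75.]
0.025 -0.02544906487861288 [ 0.34 -0.33] end side [586. 152.] int side [570. 123.] plate top18 top/side [ 79. 120.] [560.  66.]
0.03 -0.025383533175684727 [ 0.31 -0.3 ] end side [585. 142.] int side [569. 113.] plate top18 top/side [ 79. 119.] [559.  56.]
```

>>> arm_command --hand '[1,1,1,1,1]' --dp '[[0.3,2,2],[0.3,3,2],[0.3,3,1],[0.3,3,0],[0.3,3,0]]' --delta_rot '[[0,-0.5,-5],[0,0,-5],[0,0,-5],[0,0,-5],[0,0,-5]]'

```text
t: 10.53
eef_pos: [0.4704, -0.0445, 0.2509]
tool_rot: [-2.037, -2.38, 0.004]
force: [0.4, 0.1, 0.2]
gripper_width: 0.0273
```

>>> arm_command --hand '[1,1,1,1,1]' --dp '[[0.3,3,0],[0.3,3,0],[0.3,3,0],[0.3,3,0],[0,2,0]]' --delta_rot '[[0,0,-5],[0,0,-5],[0,0,-4],[0,0,0],[0,0,0]]'

```text
t: 10.95
eef_pos: [0.4777, 0.1044, 0.2443]
tool_rot: [-2.321, -2.093, 0.023]
force: [0.4, -0.1, -0.6]
gripper_width: 0.0268
```

```bash
python3 - <<'E'
from h import *
s=st();print(np.round(s['qpos'],2))
E
```

```text
t10.95 tcp [0.4777 0.1044 0.2443] grip [0.4765 0.1046 0.1904] z [-0.022  0.002 -1.   ] y [ 0.994 -0.103 -0.022] w0.0268 F [ 0.4 -0.1 -0.6]
[-0.65  0.43  0.46  2.19 -0.34  0.61 -0.05]
```

>>> arm_command --hand '[1,1,1,1,1]' --dp '[[0.2,0,0],[0.2,0,0],[0.2,0,0],[0.2,0,0],[0.2,0,0]]' --delta_rot '[[-6,-0.5,0],[-6,0.6,0],[-6,0.6,0],[-6,0.6,0],[-6,0.6,0]]'

```text
t: 11.37
eef_pos: [0.4832, 0.1067, 0.2398]
tool_rot: [2.021, 1.823, -0.577]
force: [0.1, -0.6, -2.1]
gripper_width: 0.0275
```

>>> arm_command --hand '[1,1,1,1,1]' --dp '[[0,0,0],[0,0,0],[0,0,0],[0,0,0],[0,0,0]]' --delta_rot '[[-6,0.6,0],[-6,0.6,0],[-2,0,0],[0,0,0],[0,0,0]]'

```text
t: 11.78
eef_pos: [0.4811, 0.1117, 0.232]
tool_rot: [1.831, 1.671, -0.806]
force: [0.2, -0.2, -1.0]
gripper_width: 0.0276
```

```bash
cat >> h.py <<'E'
d=np.array([-.0972,-.9953,0]);up=np.array([0,0,1.]);j=np.array([.9953,-.0972,0])
n=(up-d)/2**.5;a=(up+d)/2**.5;seat=np.array([.4801,-.0047,.0624])
def err(ztgt,ytgt,tcp):
    s=st();print('q',np.round(s['qpos'],2));T=Ro.from_rotvec(s['tool_rot']).as_matrix()
    G=np.column_stack([np.cross(ytgt,ztgt),ytgt,ztgt]);print('rot deg',np.round(np.degrees((Ro.from_matrix(G)*Ro.from_matrix(T).inv()).as_rotvec()),1),'dp cm',np.round((np.array(tcp)-s['eef_pos'])*100,2))
E
python3 - <<'E'
from h import *
err(-n,j,seat+.0616*n+.05*n+.006*a)
E
```

```text
t11.78 tcp [0.4811 0.1117 0.232 ] grip [0.4769 0.0726 0.1952] z [-0.077 -0.727 -0.682] y [ 0.995 -0.096 -0.01 ] w0.0276 F [ 0.2 -0.2 -1. ]
q [-1.17  0.82  0.88  2.08  0.16  0.9  -0.56]
rot deg [ 1.9 -0.8 -0.1] dp cm [ 0.63 -4.21 -8.64]
```

>>> arm_command --hand '[1,1,1,1,1]' --dp '[[0.2,-1.4,-2.8],[0.2,-1.4,-2.8],[0.2,-1.4,-2.8],[0,0,0],[0,0,0]]' --delta_rot '[[1,-0.4,0],[1,-0.4,0],[0,0,0],[0,0,0],[0,0,0]]'

```text
t: 12.2
eef_pos: [0.4874, 0.0654, 0.147]
tool_rot: [1.873, 1.688, -0.753]
force: [-0.1, 1.0, -0.2]
gripper_width: 0.0275
```

```bash
python3 - <<'E'
from h import *
err(-n,j,seat+.0616*n+.05*n+.006*a)
A=optics.grab_frame('top');B=optics.grab_frame('side')
p=[np.round(proj(f,X),1).tolist() for f in(A,B) for X in (seat+.05*n+.006*a-.046*a, seat+.05*n+.006*a+.046*a)];print(p)
cv2.imwrite('pics/c6.png',np.hstack([crop(A['color'],270,350,200,260,400,300),crop(B['color'],250,330,180,240,400,300)])[:,:,::-1])
E
```

```text
t12.20 tcp [0.4874 0.0654 0.147 ] grip [0.4837 0.0281 0.1082] z [-0.068 -0.691 -0.719] y [ 0.995 -0.102  0.004] w0.0275 F [-0.1  1.  -0.2]
q [-1.04  0.92  0.8   2.14  0.11  0.66 -0.56]
rot deg [-1.   0.3  0.3] dp cm [-0.    0.43 -0.15]
[[284.6, 229.4], [310.0, 228.9], [281.0, 186.1], [283.8, 189.5]]
```

View pics/c6.png

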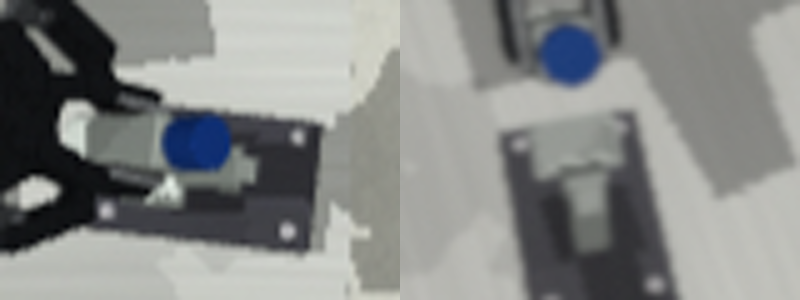

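>>> arm_command --hand '[1,1,1,1,1]' --dp '[[0,0.3,-0.1],[-0.1,-0.7,-0.7],[-0.1,-0.7,-0.7],[-0.1,-0.7,-0.7],[-0.1,-0.4,-0.4]]' --delta_rot '[[-1,0.3,0.3],[0,0,0],[0,0,0],[0,0,0],[0,0,0]]'

```text
t: 12.72
eef_pos: [0.4867, 0.0468, 0.1238]
tool_rot: [1.854, 1.688, -0.75]
force: [-0.7, 0.1, 0.4]
gripper_width: 0.027
```

```bash
python3 - <<'E'
from h import *
err(-n,j,seat+.0616*n+.006*a)
E
```

```text
t12.72 tcp [0.4867 0.0468 0.1238] grip [0.4837 0.0091 0.0854] z [-0.056 -0.699 -0.713] y [ 0.996 -0.09   0.01 ] w0.0270 F [-0.7  0.1  0.4]
q [-1.01  0.97  0.79  2.16  0.11  0.58 -0.57]
rot deg [-0.4  0.6 -0.4] dp cm [-0.28 -1.24 -1.36]
```

>>> arm_command --hand '[1,1,1,1,1]' --dp '[[-0.2,-0.5,-0.5],[-0.1,-0.3,-0.3],[0,-0.2,-0.2],[0,0,0],[0,0,0]]' --delta_rot '[[-0.4,0.6,-0.4],[0,0,0],[0,0,0],[0,0,0],[0,0,0]]'

```text
t: 13.13
eef_pos: [0.4826, 0.0349, 0.1122]
tool_rot: [1.855, 1.683, -0.774]
force: [-0.4, 2.6, 3.5]
gripper_width: 0.027
```

```bash
python3 - <<'E'
from h import *
err(-n,j,seat+.0616*n+.006*a)
E
```

```text
t13.13 tcp [0.4826 0.0349 0.1122] grip [ 0.4788 -0.0031  0.0741] z [-0.071 -0.705 -0.705] y [ 0.995 -0.098 -0.002] w0.0270 F [-0.4  2.6  3.5]
q [-0.99  0.99  0.78  2.17  0.11  0.56 -0.56]
rot deg [ 0.1 -0.2  0. ] dp cm [ 0.13 -0.04 -0.2 ]
```

>>> arm_command --hand '[1,1,1,1,1]' --dp '[[0.15,0.2,-0.2],[0,0.15,-0.15],[0,0.1,-0.1],[0,0,0],[0,0,0]]' --delta_rot '[[0,0,0],[0,0,0],[0,0,0],[0,0,0],[0,0,0]]'

```text
t: 13.55
eef_pos: [0.4852, 0.041, 0.1074]
tool_rot: [1.855, 1.685, -0.77]
force: [-0.1, 0.2, -0.2]
gripper_width: 0.0271
```

```bash
cat >> h.py <<'E'
def na(tcp):
    s=ctrl.read_state();e=np.array(tcp)-s['eef_pos'];F=np.array(s['force']);print('remaining cm n %.2f a %.2f j %.2f'%tuple(100*e@v for v in(n,a,j)),'F n %.1f a %.1f j %.1f'%tuple(F@v for v in(n,a,j)))
E
python3 - <<'E'
from h import *
err(-n,j,seat+.0616*n);na(seat+.0616*n)
E
```

```text
t13.55 tcp [0.4852 0.041  0.1074] grip [0.4815 0.003  0.0693] z [-0.069 -0.704 -0.707] y [ 0.995 -0.096 -0.001] w0.0271 F [-0.1  0.2 -0.2]
q [-0.99  1.    0.77  2.16  0.11  0.56 -0.57]
rot deg [ 0.  -0.1 -0.1] dp cm [-0.09 -0.23 -0.14]
remaining cm n -0.27 a 0.07 j -0.06 F n 0.0 a -0.3 j -0.2
```

>>> arm_command --hand '[1,1,1,1,1]' --dp '[[0,0.05,-0.25],[0,0.05,-0.2],[0,0.05,-0.15],[0,0,0],[0,0,0]]' --delta_rot '[[0,0,0],[0,0,0],[0,0,0],[0,0,0],[0,0,0]]'

```text
t: 13.97
eef_pos: [0.4858, 0.0419, 0.1055]
tool_rot: [1.852, 1.68, -0.776]
force: [-0.3, 0.4, -0.8]
gripper_width: 0.0274
```

```bash
python3 - <<'E'
from h import *
na(seat+.0616*n)
E
```

```text
remaining cm n -0.21 a 0.27 j -0.12 F n -0.3 a -0.8 j -0.4
```

>>> arm_command --hand '[1,1,1,1,1]' --dp '[[-0.1,0.1,-0.3],[0,0.15,-0.25],[0,0.1,-0.15],[0,0,0],[0,0,0]]' --delta_rot '[[0,0,0],[0,0,0],[0,0,0],[0,0,0],[0,0,0]]'

```text
t: 14.38
eef_pos: [0.4859, 0.0427, 0.1046]
tool_rot: [1.851, 1.669, -0.784]
force: [0.5, -0.1, -0.6]
gripper_width: 0.0272
```

```bash
python3 - <<'E'
from h import *
na(seat+.0616*n)
A=optics.grab_frame('top');B=optics.grab_frame('side')
cv2.imwrite('pics/c7.png',np.hstack([crop(A['color'],270,350,200,260,400,300),crop(B['color'],250,330,180,240,400,300)])[:,:,::-1])
E
```

```text
remaining cm n -0.21 a 0.39 j -0.12 F n -0.5 a -0.4 j 0.5
```

View pics/c7.png

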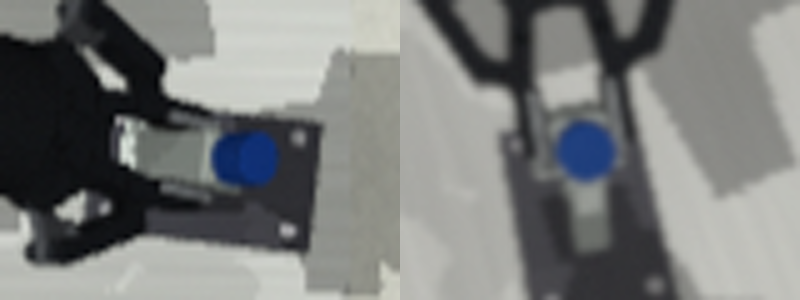

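```bash
python3 - <<'E'
from h import *
err(-n,j,seat+.0616*n)
A=optics.grab_frame('top');B=optics.grab_frame('side');c=[]
for f in(A,B):
    m=cv2.inRange(cv2.cvtColor(f['color'],cv2.COLOR_RGB2HSV),(100,120,60),(130,255,255));k,l,s,cc=cv2.connectedComponentsWithStats(m)
    i=min(range(1,k),key=lambda i:np.linalg.norm(cc[i]-proj(f,seat+.04*a)));c.append(cc[i]);print(cc[i],s[i])
X=tri(A,c[0],B,c[1]);print('cap mid',X,'vs seat+.04a',[ (X-seat-.04*a)@v for v in(n,a,j)])
E
```

```text
t14.48 tcp [0.4859 0.0427 0.1046] grip [0.482  0.0042 0.0671] z [-0.073 -0.715 -0.695] y [ 0.995 -0.103  0.   ] w0.0272 F [1.  1.8 1.3]
q [-1.    1.01  0.78  2.15  0.1   0.57 -0.58]
rot deg [ 0.9 -0.1  0.3] dp cm [-0.16 -0.41  0.14]
[318.968 231.152] [313 226  13  11 125]
[286.71134021 209.77319588] [281 205  12  11  97]
cap mid [ 0.47906001 -0.02781831  0.08874412] vs seat+.04a [np.float64(0.002287737116079712), np.float64(-0.005031530643520105), np.float64(0.0012119967855952459)]
```

>>> arm_command --hand '[1,1,1,1,1]' --dp '[[0,0.3,-0.3],[0,0.3,-0.3],[0,0.3,-0.3],[0,0,0],[0,0,0]]' --delta_rot '[[0.8,0,0],[0,0,0],[0,0,0],[0,0,0],[0,0,0]]'

```text
t: 15.0
eef_pos: [0.4866, 0.0427, 0.1049]
tool_rot: [1.858, 1.658, -0.791]
force: [-0.3, 0.0, 1.0]
gripper_width: 0.0272
```

```bash
python3 - <<'E'
from h import *
err(-n,j,seat+.0616*n);na(seat+.0616*n)
E
```

```text
t15.00 tcp [0.4866 0.0427 0.1049] grip [0.4822 0.004  0.0676] z [-0.081 -0.717 -0.692] y [ 0.994 -0.113  0.001] w0.0272 F [-0.3  0.   1. ]
q [-1.    1.01  0.78  2.15  0.1   0.58 -0.58]
rot deg [ 1.2 -0.1  0.9] dp cm [-0.23 -0.4   0.11]
remaining cm n -0.22 a 0.37 j -0.19 F n 0.7 a 0.7 j -0.3
```

>>> arm_command --hand '[-0.4,-0.4,-0.4,-0.4,-0.4]' --dp '[[0,0,0],[0,0,0],[0,0,0],[0,0,0],[0,0,0]]' --delta_rot '[[0,0,0],[0,0,0],[0,0,0],[0,0,0],[0,0,0]]'

```text
t: 15.42
eef_pos: [0.4856, 0.0428, 0.1034]
tool_rot: [1.858, 1.66, -0.793]
force: [-0.7, -0.5, 0.4]
gripper_width: 0.0596
```

>>> arm_command --hand '[-0.4,-0.4,-0.4,-0.4,-0.4]' --dp '[[0.1,1,1],[0.2,2,2],[0.2,2,2.5],[0.2,2,3],[0.2,1,3]]' --delta_rot '[[0,0,0],[0,0,0],[0,0,0],[0,0,0],[0,0,0]]'

```text
t: 15.83
eef_pos: [0.4893, 0.1218, 0.217]
tool_rot: [1.857, 1.657, -0.817]
force: [0.6, 0.6, 0.1]
gripper_width: 0.0599
```

```bash
python3 - <<'E'
from h import *
s=st();print(np.round(s['qpos'],2))
A=optics.grab_frame('top');B=optics.grab_frame('side');c=[]
for f in(A,B):
    m=cv2.inRange(cv2.cvtColor(f['color'],cv2.COLOR_RGB2HSV),(100,120,60),(130,255,255));k,l,s,cc=cv2.connectedComponentsWithStats(m)
    i=min(range(1,k),key=lambda i:np.linalg.norm(cc[i]-proj(f,seat+.04*a)));c.append(cc[i]);print(cc[i],s[i])
X=tri(A,c[0],B,c[1]);print('cap mid',X,'vs seat+.04a',[ (X-seat-.04*a)@v for v in(n,a,j)])
cv2.imwrite('pics/c8.png',np.hstack([crop(A['color'],270,350,200,260,400,300),crop(B['color'],250,330,180,240,400,300)])[:,:,::-1])
E
```

```text
t15.83 tcp [0.4893 0.1218 0.217 ] grip [0.4841 0.0829 0.1801] z [-0.097 -0.722 -0.685] y [ 0.993 -0.12  -0.015] w0.0599 F [0.6 0.6 0.1]
[-1.15  0.84  0.85  2.04  0.13  0.91 -0.57]
[319.10655738 231.41803279] [313 226  13  12 122]
[286.81632653 210.23469388] [282 205  11  11  98]
cap mid [ 0.4788496  -0.02817948  0.08740302] vs seat+.04a [np.float64(0.0010707959175417156), np.float64(-0.005711182993159001), np.float64(0.0010376843427039365)]
```

View pics/c8.png

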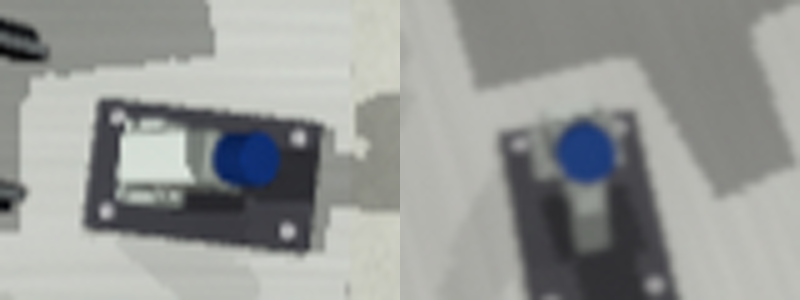

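>>> arm_command --hand '[-0.4,-0.4,-0.4,-0.4,-0.4]' --dp '[[0,0,3],[0,-1,3],[0,-1,2.5],[0,-2,1],[0,-2,0]]' --delta_rot '[[6.9,-0.6,0],[6.9,-0.6,0],[6.9,-0.6,0],[6.9,-0.6,0],[6.9,-0.6,0]]'

```text
t: 16.35
eef_pos: [0.4919, 0.0725, 0.3004]
tool_rot: [2.195, 2.043, -0.273]
force: [0.3, -0.4, -1.4]
gripper_width: 0.0598
```

>>> arm_command --hand '[-0.4,-0.4,-0.4,-0.4,-0.4]' --dp '[[-0.2,-2.5,0],[-0.2,-2.5,0],[-0.2,-2.5,0],[-0.2,-2.5,0],[-0.2,-2.5,0]]' --delta_rot '[[6.9,-0.6,0],[6.9,-0.6,0],[6.9,-0.6,0],[6.9,-0.6,0],[6.9,-0.6,0]]'

```text
t: 16.77
eef_pos: [0.4805, -0.0504, 0.3022]
tool_rot: [-2.083, -1.954, -0.388]
force: [-1.0, 0.1, 0.2]
gripper_width: 0.0597
```

```bash
cat >> h.py <<'E'
seat2=seat-.0042*a+.0015*n+.001*j
E
python3 - <<'E'
from h import *
err(-a,j,seat2+(.0919+.08)*a)
E
```

```text
t16.77 tcp [ 0.4805 -0.0504  0.3022] grip [ 0.4814 -0.0307  0.252 ] z [ 0.018  0.364 -0.931] y [ 0.998 -0.063 -0.006] w0.0597 F [-1.   0.1  0.2]
q [-0.13  0.35  0.4   2.15 -0.67  0.88  0.69]
rot deg [23.5 -2.2 -2. ] dp cm [ -1.08  -7.14 -12.02]
```

>>> arm_command --hand '[-0.4,-0.4,-0.4,-0.4,-0.4]' --dp '[[-0.3,-2.3,-1],[-0.3,-2.3,-2],[-0.3,-2.3,-2.5],[-0.2,0,-3],[0,0,-2.5]]' --delta_rot '[[6,-0.6,-0.5],[6,-0.6,-0.5],[6,-0.6,-0.5],[5,-0.5,-0.5],[0,0,0]]'

```text
t: 17.18
eef_pos: [0.4684, -0.1377, 0.191]
tool_rot: [-1.886, -1.666, -0.807]
force: [0.6, 0.2, -0.1]
gripper_width: 0.0597
```

```bash
python3 - <<'E'
from h import *
err(-a,j,seat2+(.0919+.08)*a)
E
```

```text
t17.18 tcp [ 0.4684 -0.1377  0.191 ] grip [ 0.4742 -0.0999  0.1531] z [ 0.107  0.703 -0.703] y [ 0.991 -0.131  0.02 ] w0.0597 F [ 0.6  0.2 -0.1]
q [ 0.33  0.66  0.26  2.15 -1.04  1.09  1.31]
rot deg [-0.2  1.2  2. ] dp cm [ 0.13  1.6  -0.9 ]
```

>>> arm_command --hand '[-0.4,-0.4,-0.4,-0.4,-0.4]' --dp '[[0.1,0.9,-0.8],[0.1,0.8,-0.8],[0.1,1.2,-1.2],[0.1,1.2,-1.2],[0,0,0]]' --delta_rot '[[0,1.2,2],[0,0,0],[0,0,0],[0,0,0],[0,0,0]]'

```text
t: 17.6
eef_pos: [0.4689, -0.0941, 0.1438]
tool_rot: [-1.855, -1.669, -0.756]
force: [0.2, 1.5, 0.1]
gripper_width: 0.0598
```

```bash
python3 - <<'E'
from h import *
err(-a,j,seat2+.0919*a);na(seat2+.0919*a)
E
```

```text
t17.60 tcp [ 0.4689 -0.0941  0.1438] grip [ 0.472  -0.056   0.1059] z [ 0.058  0.708 -0.704] y [ 0.995 -0.098 -0.017] w0.0598 F [0.2 1.5 0.1]
q [ 0.28  0.74  0.21  2.19 -1.11  1.01  1.36]
rot deg [-0.3 -0.9  0.1] dp cm [ 0.63  2.86 -1.83]
remaining cm n 0.76 a -3.36 j 0.35 F n 1.1 a -1.0 j 0.1
```

>>> arm_command --hand '[-0.4,-0.4,-0.4,-0.4,-0.4]' --dp '[[0.5,0.6,0.5],[0.1,0.6,-0.4],[0.1,0.6,-0.6],[0,0,0],[0,0,0]]' --delta_rot '[[0,-0.9,0],[0,0,0],[0,0,0],[0,0,0],[0,0,0]]'

```text
t: 18.02
eef_pos: [0.4784, -0.0702, 0.1427]
tool_rot: [-1.845, -1.691, -0.776]
force: [-0.6, -0.0, 0.6]
gripper_width: 0.0597
```

```bash
python3 - <<'E'
from h import *
err(-a,j,seat2+.0919*a);na(seat2+.0919*a)
E
```

```text
t18.02 tcp [ 0.4784 -0.0702  0.1427] grip [ 0.482  -0.032   0.1048] z [ 0.068  0.708 -0.703] y [ 0.996 -0.09   0.006] w0.0597 F [-0.6 -0.   0.6]
q [ 0.25  0.74  0.19  2.2  -1.16  0.98  1.37]
rot deg [-0.3  0.4 -0.4] dp cm [-0.32  0.47 -1.72]
remaining cm n -0.91 a -1.53 j -0.36 F n 0.4 a 0.5 j -0.6
```

>>> arm_command --hand '[-0.4,-0.4,-0.4,-0.4,-0.4]' --dp '[[-0.2,-0.3,-0.4],[0,0,-0.2],[0,0,0],[0,0,0],[0,0,0]]' --delta_rot '[[0,0,0],[0,0,0],[0,0,0],[0,0,0],[0,0,0]]'

```text
t: 18.43
eef_pos: [0.4765, -0.0754, 0.1367]
tool_rot: [-1.849, -1.691, -0.777]
force: [1.5, 0.9, -0.6]
gripper_width: 0.0596
```

```bash
python3 - <<'E'
from h import *
err(-a,j,seat2+.0919*a);na(seat2+.0919*a)
E
```

```text
t18.43 tcp [ 0.4765 -0.0754  0.1367] grip [ 0.4803 -0.0374  0.0987] z [ 0.071  0.706 -0.705] y [ 0.996 -0.092  0.008] w0.0596 F [ 1.5  0.9 -0.6]
q [ 0.26  0.75  0.19  2.2  -1.16  0.98  1.39]
rot deg [-0.2  0.5 -0.3] dp cm [-0.13  1.   -1.12]
remaining cm n -0.10 a -1.48 j -0.23 F n 0.4 a -1.2 j 1.4
```

>>> arm_command --hand '[-0.4,-0.4,-0.4,-0.4,-0.4]' --dp '[[-0.1,0.35,-0.4],[0,0.35,-0.4],[0,0.2,-0.2],[0,0,0],[0,0,0]]' --delta_rot '[[0,0,0],[0,0,0],[0,0,0],[0,0,0],[0,0,0]]'

```text
t: 18.85
eef_pos: [0.4752, -0.066, 0.1253]
tool_rot: [-1.85, -1.69, -0.777]
force: [0.2, 0.2, 0.7]
gripper_width: 0.0597
```

```bash
python3 - <<'E'
from h import *
err(-a,j,seat2+.0919*a);na(seat2+.0919*a)
E
```

```text
t18.85 tcp [ 0.4752 -0.066   0.1253] grip [ 0.479  -0.0279  0.0873] z [ 0.071  0.706 -0.705] y [ 0.996 -0.093  0.007] w0.0597 F [0.2 0.2 0.7]
q [ 0.26  0.77  0.17  2.21 -1.19  0.96  1.42]
rot deg [-0.2  0.4 -0.2] dp cm [-0.    0.05  0.01]
remaining cm n 0.05 a -0.03 j -0.01 F n 0.7 a 0.4 j 0.2
```

Grip, and lift back along the axis.

>>> arm_command --hand '[1,1,1,1,1]' --dp '[[0,0,0],[0,0,0],[0,0,0],[0,0,0],[0,0,0]]' --delta_rot '[[0,0,0],[0,0,0],[0,0,0],[0,0,0],[0,0,0]]' --force 60

```text
t: 19.27
eef_pos: [0.4751, -0.0661, 0.1256]
tool_rot: [-1.849, -1.69, -0.777]
force: [-0.6, 1.2, -0.4]
gripper_width: 0.0263
```

>>> arm_command --hand '[1,1,1,1,1]' --dp '[[0,-0.4,0.6],[-0.1,-1,1.4],[-0.1,-1.5,2.5],[0,-1,3],[0,0,3]]' --delta_rot '[[0,0,0],[0,0,0],[0,0,0],[0,0,0],[0,0,0]]'

```text
t: 19.68
eef_pos: [0.4703, -0.1061, 0.23]
tool_rot: [-1.848, -1.682, -0.764]
force: [0.3, 0.1, -0.8]
gripper_width: 0.0261
```

```bash
python3 - <<'E'
from h import *
s=st()
A=optics.grab_frame('top');B=optics.grab_frame('side')
cv2.imwrite('pics/c9.png',np.hstack([crop(A['color'],250,410,160,280,400,300),crop(B['color'],230,390,150,270,400,300)])[:,:,::-1])
E
```

```text
t19.68 tcp [ 0.4703 -0.1061  0.23  ] grip [ 0.4736 -0.0679  0.192 ] z [ 0.061  0.707 -0.704] y [ 0.996 -0.092 -0.006] w0.0261 F [ 0.3  0.1 -0.8]
```

View pics/c9.png

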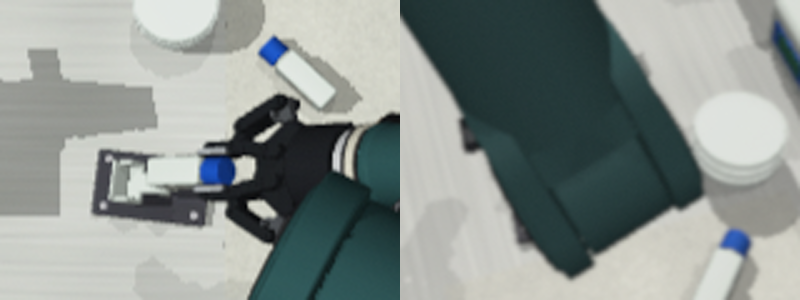

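>>> arm_command --hand '[1,1,1,1,1]' --dp '[[0.2,1,3],[0.2,2,2],[0.2,3,0.5],[0.2,3.3,0],[0.2,3.3,0]]' --delta_rot '[[-5,0.5,0.5],[-6,0.6,0.5],[-6,0.6,0.5],[-6,0.6,0.5],[-6,0.6,0.5]]'

```text
t: 20.2
eef_pos: [0.4827, 0.0071, 0.2826]
tool_rot: [-2.175, -1.994, -0.267]
force: [0.1, -0.1, -0.3]
gripper_width: 0.0258
```

>>> arm_command --hand '[1,1,1,1,1]' --dp '[[0.2,3.3,0],[0.2,3.3,0],[0.2,3.3,0],[0.2,3.3,0],[0.2,3.3,0]]' --delta_rot '[[-6,0.6,0.5],[-6,0.6,0.5],[-3,0.3,0.5],[0,0,0],[0,0,0]]'

```text
t: 20.62
eef_pos: [0.4896, 0.1766, 0.2832]
tool_rot: [-2.275, -2.154, 0.018]
force: [1.3, 0.0, -0.0]
gripper_width: 0.0257
```

```bash
cat >> h.py <<'E'
cy=np.array([.0235,.9997,0]);cx_=np.array([.9997,-.0235,0]);C=np.array([.493,.2616,0])
def cell(y,z,dx=0): return C+cy*y+cx_*dx+np.array([0,0,z])
E
python3 - <<'E'
from h import *
err(-up,cx_,cell(.023,.25))
E
```

```text
t20.62 tcp [0.4896 0.1766 0.2832] grip [0.4889 0.1765 0.2293] z [-0.014 -0.001 -1.   ] y [ 0.998 -0.054 -0.014] w0.0257 F [ 1.3  0.  -0. ]
q [-0.84  0.41  0.54  2.1  -0.32  0.73 -0.14]
rot deg [ 0.1 -0.8  1.8] dp cm [ 0.39 10.8  -3.32]
```

>>> arm_command --hand '[1,1,1,1,1]' --dp '[[0.1,3,0],[0.1,3,0],[0.1,2.5,-1],[0,1.3,-1],[0,0,0]]' --delta_rot '[[0,-0.8,0.9],[0,0,0.8],[0,0,0],[0,0,0],[0,0,0]]' --force 80

```text
t: 21.03
eef_pos: [0.4879, 0.291, 0.2597]
tool_rot: [-2.224, -2.215, 0.003]
force: [-1.2, 0.4, -1.6]
gripper_width: 0.0255
```

```bash
python3 - <<'E'
from h import *
err(-up,cx_,cell(.023,.25))
A=optics.grab_frame('top');B=optics.grab_frame('side')
for y in(-.069,-.023,.023,.069): print(y,np.round((proj(A,cell(y,.058))-[150,180])*4,0),np.round((proj(B,cell(y,.058))-[220,60])*4,0))
cv2.imwrite('pics/c10.png',np.hstack([crop(A['color'],150,250,180,260,400,320),crop(B['color'],220,320,60,160,400,400)[:320]])[:,:,::-1])
E
```

```text
t21.03 tcp [0.4879 0.291  0.2597] grip [0.4878 0.291  0.2058] z [-0.003  0.    -1.   ] y [ 1.    -0.004 -0.003] w0.0255 F [-1.2  0.4 -1.6]
q [-0.98  0.5   0.5   2.02 -0.36  0.71 -0.26]
rot deg [-0.  -0.2 -1.1] dp cm [ 0.56 -0.64 -0.97]
-0.069 [329. 189.] [200. 365.]
-0.023 [256. 186.] [185. 319.]
0.023 [184. 184.] [171. 274.]
0.069 [111. 181.] [157. 232.]
```

View pics/c10.png

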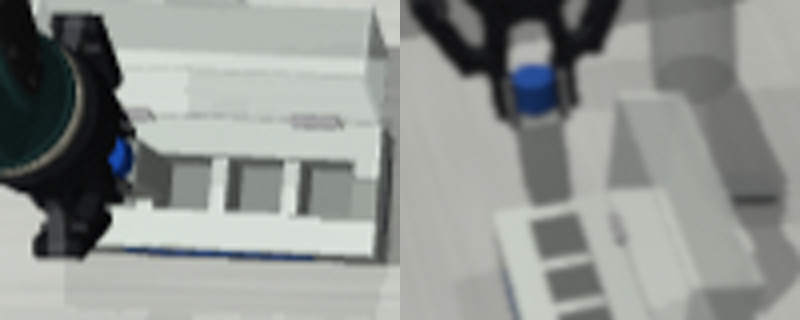

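>>> arm_command --hand '[1,1,1,1,1]' --dp '[[0.5,-0.6,-1],[0,0,-1.5],[0,0,-1],[0,0,0],[0,0,0]]' --delta_rot '[[0,0,-1],[0,0,0],[0,0,0],[0,0,0],[0,0,0]]'

```text
t: 21.55
eef_pos: [0.497, 0.2674, 0.2251]
tool_rot: [2.269, 2.167, -0.007]
force: [-0.2, 1.3, 0.0]
gripper_width: 0.0255
```

```bash
python3 - <<'E'
from h import *
err(-up,cx_,cell(.023,.1441))
B=optics.grab_frame('side');s=ctrl.read_state();p=np.array(s['eef_pos'])
T=Ro.from_rotvec(s['tool_rot']).as_matrix()
m=cv2.inRange(cv2.cvtColor(B['color'],cv2.COLOR_RGB2HSV),(100,120,60),(130,255,255));k,l,ss,cc=cv2.connectedComponentsWithStats(m)
for i in range(1,k):
    if ss[i,4]>40 and cc[i][0]<320 and cc[i][1]<150: print(cc[i],ss[i])
e=p+T[:,2]*(.0539+.0379)
for dd in(46,35,24,-46): print(dd,np.round(proj(B,e-T[:,2]*dd/1000),1))
print('px per 1cm y',proj(B,e+[0,.01,0])-proj(B,e),'x',proj(B,e+[.01,0,0])-proj(B,e))
E
```

```text
t21.55 tcp [0.497  0.2674 0.2251] grip [0.497  0.2671 0.1712] z [-0.001 -0.006 -1.   ] y [ 0.999 -0.046 -0.   ] w0.0255 F [-0.2  1.3  0. ]
q [-0.92  0.54  0.48  2.05 -0.4   0.64 -0.22]
rot deg [ 0.3 -0.   1.3] dp cm [-0.35  1.72 -8.1 ]
[260.09090909  97.8989899 ] [255  93  11  11  99]
46 [260.5  96.4]
35 [261. 100.]
24 [261.5 103.5]
-46 [264.4 124.5]
px per 1cm y [-0.88827918 -2.36880328] x [ 3.75052977 -0.77535855]
```

>>> arm_command --hand '[1,1,1,1,1]' --dp '[[-0.2,0.7,0],[-0.1,0.6,0],[0,0,0],[0,0,0],[0,0,0]]' --delta_rot '[[0,0,0.6],[0,0,0],[0,0,0],[0,0,0],[0,0,0]]'

```text
t: 22.02
eef_pos: [0.4949, 0.2813, 0.2273]
tool_rot: [2.258, 2.178, -0.002]
force: [-0.6, -0.5, -0.0]
gripper_width: 0.0257
```

```bash
python3 - <<'E'
from h import *
err(-up,cx_,cell(.023,.1441))
E
```

```text
t22.02 tcp [0.4949 0.2813 0.2273] grip [0.495  0.281  0.1734] z [ 0.002 -0.004 -1.   ] y [ 0.999 -0.036  0.003] w0.0257 F [-0.6 -0.5 -0. ]
q [-0.94  0.54  0.48  2.04 -0.4   0.65 -0.24]
rot deg [0.2 0.1 0.7] dp cm [-0.13  0.33 -8.32]
```

>>> arm_command --hand '[1,1,1,1,1]' --dp '[[-0.1,0.3,0],[0,0,-0.7],[0,0,-0.8],[0,0,0],[0,0,0]]' --delta_rot '[[0,0,0.6],[0,0,0],[0,0,0],[0,0,0],[0,0,0]]'

```text
t: 22.43
eef_pos: [0.4936, 0.2856, 0.2111]
tool_rot: [2.243, 2.193, 0.0]
force: [-0.7, -0.0, 0.0]
gripper_width: 0.0251
```

```bash
python3 - <<'E'
from h import *
err(-up,cx_,cell(.023,.1441))
E
```

```text
t22.43 tcp [0.4936 0.2856 0.2111] grip [0.4937 0.2855 0.1572] z [ 0.003 -0.003 -1.   ] y [ 1.    -0.023  0.003] w0.0251 F [-0.7 -0.   0. ]
q [-0.93  0.57  0.45  2.05 -0.41  0.61 -0.22]
rot deg [ 0.2  0.2 -0. ] dp cm [-0.   -0.11 -6.7 ]
```

Well aligned. Lower.

>>> arm_command --hand '[1,1,1,1,1]' --dp '[[0,0,-0.7],[0,0,-0.8],[0,0,-0.8],[0,0,-0.5],[0,0,0]]' --delta_rot '[[0,0,0],[0,0,0],[0,0,0],[0,0,0],[0,0,0]]'

```text
t: 22.85
eef_pos: [0.4933, 0.285, 0.1795]
tool_rot: [2.244, 2.192, -0.002]
force: [-0.4, 1.0, 0.5]
gripper_width: 0.0253
```

```bash
python3 - <<'E'
from h import *
err(-up,cx_,cell(.023,.1441))
E
```

```text
t22.85 tcp [0.4933 0.285  0.1795] grip [0.4935 0.2847 0.1256] z [ 0.002 -0.004 -1.   ] y [ 1.    -0.024  0.002] w0.0253 F [-0.4  1.   0.5]
q [-0.9   0.61  0.41  2.06 -0.45  0.55 -0.19]
rot deg [0.2 0.1 0. ] dp cm [ 0.02 -0.04 -3.54]
```

>>> arm_command --hand '[1,1,1,1,1]' --dp '[[0,0,-0.7],[0,0,-0.8],[0,0,-0.8],[0,0,-0.3],[0,0,-0.1]]' --delta_rot '[[0,0,0],[0,0,0],[0,0,0],[0,0,0],[0,0,0]]'

```text
t: 23.27
eef_pos: [0.4935, 0.2848, 0.1492]
tool_rot: [2.244, 2.192, -0.003]
force: [0.4, 1.5, -0.4]
gripper_width: 0.0257
```

```bash
python3 - <<'E'
from h import *
err(-up,cx_,cell(.023,.1441))
E
```

```text
t23.27 tcp [0.4935 0.2848 0.1492] grip [0.4936 0.2845 0.0953] z [ 0.002 -0.004 -1.   ] y [ 1.    -0.024  0.002] w0.0257 F [ 0.4  1.5 -0.4]
q [-0.87  0.66  0.37  2.07 -0.48  0.49 -0.16]
rot deg [0.3 0.1 0. ] dp cm [ 0.01 -0.02 -0.51]
```

>>> arm_command --hand '[1,1,1,1,1]' --dp '[[0,0,-0.2],[0,0,-0.2],[0,0,-0.1],[0,0,-0.1],[0,0,0]]' --delta_rot '[[0,0,0],[0,0,0],[0,0,0],[0,0,0],[0,0,0]]'

```text
t: 23.68
eef_pos: [0.4937, 0.2848, 0.1425]
tool_rot: [2.245, 2.192, -0.002]
force: [0.7, -0.4, -0.5]
gripper_width: 0.0255
```

```bash
python3 - <<'E'
from h import *
err(-up,cx_,cell(.023,.1441))
E
```

```text
t23.68 tcp [0.4937 0.2848 0.1425] grip [0.4938 0.2846 0.0886] z [ 0.002 -0.004 -1.   ] y [ 1.    -0.024  0.002] w0.0255 F [ 0.7 -0.4 -0.5]
q [-0.86  0.67  0.36  2.08 -0.48  0.48 -0.16]
rot deg [0.2 0.1 0. ] dp cm [-0.02 -0.02  0.16]
```

>>> arm_command --hand '[1,1,1,1,1]' --dp '[[0,0,-0.1],[0,0,-0.1],[0,0,-0.1],[0,0,0],[0,0,0]]' --delta_rot '[[0,0,0],[0,0,0],[0,0,0],[0,0,0],[0,0,0]]'

```text
t: 24.1
eef_pos: [0.4941, 0.2851, 0.1399]
tool_rot: [2.244, 2.191, 0.0]
force: [0.7, 1.2, -0.0]
gripper_width: 0.0255
```

```bash
python3 - <<'E'
from h import *
err(-up,cx_,cell(.023,.1441))
E
```

```text
t24.10 tcp [0.4941 0.2851 0.1399] grip [0.4943 0.2849 0.086 ] z [ 0.004 -0.003 -1.   ] y [ 1.    -0.024  0.004] w0.0255 F [ 0.7  1.2 -0. ]
q [-0.86  0.67  0.36  2.08 -0.49  0.47 -0.16]
rot deg [0.2 0.2 0. ] dp cm [-0.05 -0.05  0.42]
```

>>> arm_command --hand '[1,1,1,1,1]' --dp '[[0,0,-0.15],[0,0,-0.15],[0,0,-0.1],[0,0,0],[0,0,0]]' --delta_rot '[[0,0,0],[0,0,0],[0,0,0],[0,0,0],[0,0,0]]'

```text
t: 24.52
eef_pos: [0.4948, 0.2849, 0.1396]
tool_rot: [2.247, 2.192, 0.003]
force: [0.3, -0.2, -0.4]
gripper_width: 0.0254
```

```bash
python3 - <<'E'
from h import *
err(-up,cx_,cell(.023,.1441))
B=optics.grab_frame('side')
m=cv2.inRange(cv2.cvtColor(B['color'],cv2.COLOR_RGB2HSV),(100,120,60),(130,255,255));k,l,ss,cc=cv2.connectedComponentsWithStats(m)
for i in range(1,k):
    if ss[i,4]>20 and cc[i][0]<320 and cc[i][1]<180: print(cc[i],ss[i])
for z in(.098,.087,.076): print(np.round(proj(B,cell(.023,z)),1))
E
```

```text
t24.52 tcp [0.4948 0.2849 0.1396] grip [0.4949 0.2848 0.0857] z [ 0.003 -0.    -1.   ] y [ 1.    -0.025  0.003] w0.0254 F [ 0.3 -0.2 -0.4]
q [-0.85  0.67  0.36  2.08 -0.49  0.47 -0.15]
rot deg [0.  0.2 0.1] dp cm [-0.12 -0.03  0.45]
[261.34408602 119.61290323] [256 115  11  11  93]
[261.1 117.4]
[261.6 120.6]
[262.  123.6]
```

>>> arm_command --hand '[-0.1,-0.1,-0.1,-0.1,-0.1]' --dp '[[0,0,0],[0,0,0],[0,0,0],[0,0,1],[0,0,2]]' --delta_rot '[[0,0,0],[0,0,0],[0,0,0],[0,0,0],[0,0,0]]'

```text
t: 24.98
eef_pos: [0.492, 0.2839, 0.1667]
tool_rot: [2.248, 2.194, -0.012]
force: [0.5, 0.2, -0.2]
gripper_width: 0.047
```

>>> arm_command --hand '[-0.3,-0.3,-0.4,-0.4,-0.4]' --dp '[[0,0,4],[0,0,4],[0,-3,4],[1,-3.5,1],[1,-3.5,0]]' --delta_rot '[[0,0,0],[0,0,0],[0,0,0],[0,0,6.5],[0,0,6.5]]'

```text
t: 25.4
eef_pos: [0.5118, 0.1974, 0.2987]
tool_rot: [1.952, 2.457, -0.001]
force: [0.4, -0.4, 0.5]
gripper_width: 0.0596
```

```bash
python3 - <<'E'
from h import *
s=st();print(np.round(s['qpos'],2))
A=optics.grab_frame('top');B=optics.grab_frame('side')
for f in(A,B):
    m=cv2.inRange(cv2.cvtColor(f['color'],cv2.COLOR_RGB2HSV),(100,120,60),(130,255,255));k,l,ss,cc=cv2.connectedComponentsWithStats(m)
    for i in range(1,k):
        if ss[i,4]>20 and cc[i][1]>90:
            X=unproj(f,*cc[i],.09)
            if .4<X[0]<.7 and -.3<X[1]<.4:print(np.round(cc[i],1),ss[i,4],np.round(X,4),np.round(unproj(f,*cc[i],.02),4))
print(cell(.023,.09))
E
```

```text
t25.40 tcp [0.5118 0.1974 0.2987] grip [0.5119 0.1973 0.2448] z [ 0.002 -0.003 -1.   ] y [0.974 0.226 0.002] w0.0596 F [ 0.4 -0.4  0.5]
[-0.81  0.41  0.48  2.03 -0.27  0.76  0.06]
[358.7 179.9] 68 [ 0.612  -0.1266  0.09  ] [ 0.6284 -0.1325  0.02  ]
[261.2 119.8] 82 [0.4928 0.2843 0.09  ] [0.5041 0.3659 0.02  ]
[364.2 246.1] 66 [ 0.6062 -0.1704  0.09  ] [ 0.6286 -0.1336  0.02  ]
[0.4935405 0.2845931 0.09     ]
```

```bash
python3 - <<'E'
from h import *
blobs()
E
```

```text
top blue [358.7 179.8] 69 [ 0.6285 -0.1324  0.02  ]
top white [371.7 190.6] 207 [ 0.598 -0.166  0.028]
side blue [261.2 119.8] 82 [0.5041 0.3659 0.02  ]
side blue [364.1 246. ] 67 [ 0.6285 -0.1335  0.02  ]
```

>>> arm_command --hand '[-0.4,-0.4,-0.4,-0.4,-0.4]' --dp '[[0.5,-2,0],[0.5,-2,0],[0.5,-2,0],[0.5,-2,0],[0.5,-2,0]]' --delta_rot '[[0,0,7],[0,0,7],[0,0,7],[0,0,7],[0,0,7]]'

```text
t: 26.02
eef_pos: [0.5329, 0.1062, 0.294]
tool_rot: [-1.115, -2.933, 0.009]
force: [-0.6, -1.1, -0.1]
gripper_width: 0.0595
```

>>> arm_command --hand '[-0.4,-0.4,-0.4,-0.4,-0.4]' --dp '[[0.5,-2,0],[0.5,-2,0],[0.5,-2,0],[0.5,-2,0],[0.5,-2,0]]' --delta_rot '[[0,0,7],[0,0,7],[0,0,7],[0,0,7],[0,0,7]]'

```text
t: 26.43
eef_pos: [0.5575, 0.0113, 0.2915]
tool_rot: [-0.16, -3.129, 0.011]
force: [-0.6, -0.5, -0.8]
gripper_width: 0.0599
```

>>> arm_command --hand '[-0.4,-0.4,-0.4,-0.4,-0.4]' --dp '[[0.5,-2,0],[0.5,-2,0],[0.5,-2,0],[0.5,-2,0],[0.5,-2,0]]' --delta_rot '[[0,0,7],[0,0,7],[0,0,7],[0,0,7],[0,0,7]]'

```text
t: 26.85
eef_pos: [0.5837, -0.0839, 0.2887]
tool_rot: [0.809, -3.024, 0.009]
force: [0.9, 0.8, -0.5]
gripper_width: 0.06
```

```bash
cat >> h.py <<'E'
def head(deg): return np.array([np.cos(np.radians(deg)),np.sin(np.radians(deg)),0])
E
python3 - <<'E'
from h import *
err(-up,head(137.4),[.6035,-.160,.20])
E
```

```text
t26.85 tcp [ 0.5837 -0.0839  0.2887] grip [ 0.5832 -0.0844  0.2348] z [-0.009 -0.009 -1.   ] y [-0.499  0.866 -0.003] w0.0600 F [ 0.9  0.8 -0.5]
q [0.06 0.44 0.01 1.93 0.01 0.78 2.15]
rot deg [ 0.6 -0.5 17.4] dp cm [ 1.98 -7.61 -8.87]
```

>>> arm_command --hand '[-0.4,-0.4,-0.4,-0.4,-0.4]' --dp '[[0.6,-2.4,-1.5],[0.6,-2.4,-2],[0.6,-2.4,-2],[0,0,-2],[0,0,0]]' --delta_rot '[[0.5,-0.5,6],[0,0,6],[0,0,4.5],[0,0,0],[0,0,0]]'

```text
t: 27.27
eef_pos: [0.6062, -0.1566, 0.2103]
tool_rot: [-1.267, 2.871, 0.002]
force: [-0.9, 1.6, -0.7]
gripper_width: 0.0597
```

```bash
python3 - <<'E'
from h import *
err(-up,head(137.4),[.6035,-.160,.0757]);blobs()
E
```

```text
t27.27 tcp [ 0.6062 -0.1566  0.2103] grip [ 0.6064 -0.1565  0.1564] z [ 0.003  0.002 -1.   ] y [-0.739  0.674 -0.   ] w0.0597 F [-0.9  1.6 -0.7]
q [ 0.23  0.58 -0.07  1.91  0.06  0.65  2.53]
rot deg [-0.1  0.2 -0.2] dp cm [ -0.27  -0.34 -13.46]
top blue [357.4 178.5] 34 [ 0.6322 -0.129   0.02  ]
top blue [192.3 223.1] 101 [0.5058 0.304  0.02  ]
side blue [261.2 119.8] 82 [0.5041 0.3659 0.02  ]
side blue [364.1 246.1] 65 [ 0.6285 -0.1337  0.02  ]
side white [356.1 261.7] 199 [ 0.5935 -0.1694  0.028 ]
```

>>> arm_command --hand '[-0.4,-0.4,-0.4,-0.4,-0.4]' --dp '[[-0.2,-0.3,-2],[0,0,-3],[0,0,-3],[0,0,-1],[0,0,0]]' --delta_rot '[[0,0,0],[0,0,0],[0,0,0],[0,0,0],[0,0,0]]'

```text
t: 27.78
eef_pos: [0.6134, -0.1515, 0.13]
tool_rot: [-1.272, 2.848, -0.015]
force: [0.9, -0.1, 0.2]
gripper_width: 0.06
```

```bash
python3 - <<'E'
from h import *
err(-up,head(137.4),[.6035,-.160,.0757])
E
```

```text
t27.78 tcp [ 0.6134 -0.1515  0.13  ] grip [ 0.6147 -0.1515  0.0761] z [ 0.024  0.    -1.   ] y [-0.745  0.667 -0.018] w0.0600 F [ 0.9 -0.1  0.2]
q [ 0.22  0.7  -0.06  1.94  0.08  0.48  2.51]
rot deg [-0.   1.4 -0.7] dp cm [-0.99 -0.85 -5.43]
```

>>> arm_command --hand '[-0.4,-0.4,-0.4,-0.4,-0.4]' --dp '[[-0.8,-0.7,0],[-0.2,-0.2,-0.5],[0,0,-1],[0,0,-0.5],[0,0,0]]' --delta_rot '[[0,1.4,-0.7],[0,0,0],[0,0,0],[0,0,0],[0,0,0]]'

```text
t: 28.2
eef_pos: [0.6064, -0.1593, 0.1153]
tool_rot: [-1.264, 2.87, -0.006]
force: [-1.2, -0.1, 0.0]
gripper_width: 0.0595
```

```bash
python3 - <<'E'
from h import *
err(-up,head(137.4),[.6035,-.160,.0757])
E
```

```text
t28.20 tcp [ 0.6064 -0.1593  0.1153] grip [ 0.6067 -0.1594  0.0614] z [ 0.007 -0.001 -1.   ] y [-0.738  0.675 -0.006] w0.0595 F [-1.2 -0.1  0. ]
q [ 0.22  0.72 -0.06  1.94  0.08  0.47  2.51]
rot deg [ 0.1  0.4 -0.2] dp cm [-0.29 -0.07 -3.96]
```

>>> arm_command --hand '[-0.4,-0.4,-0.4,-0.4,-0.4]' --dp '[[-0.4,-0.1,-1],[-0.1,0,-1],[-0.1,0,-0.8],[0,0,-0.2],[0,0,0]]' --delta_rot '[[0,0.4,0],[0,0.2,0],[0,0,0],[0,0,0],[0,0,0]]'

```text
t: 28.62
eef_pos: [0.6, -0.161, 0.0826]
tool_rot: [1.264, -2.872, -0.0]
force: [0.7, -0.5, 0.0]
gripper_width: 0.0601
```

```bash
python3 - <<'E'
from h import *
err(-up,head(137.4),[.6035,-.160,.0757])
E
```

```text
t28.62 tcp [ 0.6    -0.161   0.0826] grip [ 0.5998 -0.1611  0.0287] z [-0.004 -0.001 -1.   ] y [-0.737  0.676  0.002] w0.0601 F [ 0.7 -0.5  0. ]
q [ 0.22  0.77 -0.05  1.96  0.09  0.42  2.51]
rot deg [ 0.1 -0.2 -0.1] dp cm [ 0.35  0.1  -0.69]
```

>>> arm_command --hand '[-0.4,-0.4,-0.4,-0.4,-0.4]' --dp '[[0.3,0.1,-0.3],[0,0,-0.2],[0,0,-0.1],[0,0,0],[0,0,0]]' --delta_rot '[[0,0,0],[0,0,0],[0,0,0],[0,0,0],[0,0,0]]'

```text
t: 29.03
eef_pos: [0.6036, -0.1596, 0.0755]
tool_rot: [1.264, -2.872, -0.001]
force: [0.3, -0.1, -0.3]
gripper_width: 0.0596
```

>>> arm_command --hand '[1,1,1,1,1]' --dp '[[0,0,0],[0,0,0],[0,0,0],[0,0,0],[0,0,0]]' --delta_rot '[[0,0,0],[0,0,0],[0,0,0],[0,0,0],[0,0,0]]' --force 70

```text
t: 29.45
eef_pos: [0.6043, -0.1598, 0.0769]
tool_rot: [1.265, -2.873, 0.001]
force: [-0.0, 0.2, -0.1]
gripper_width: 0.0266
```

```bash
python3 - <<'E'
from h import *
err(-up,head(137.4),[.6035,-.160,.0757]);blobs()
E
```

```text
t29.45 tcp [ 0.6043 -0.1598  0.0769] grip [ 0.6042 -0.1598  0.023 ] z [-0.002 -0.002 -1.   ] y [-0.738  0.675  0.   ] w0.0266 F [-0.   0.2 -0.1]
q [ 0.22  0.78 -0.05  1.95  0.09  0.42  2.51]
rot deg [ 0.1 -0.1 -0.1] dp cm [-0.08 -0.02 -0.12]
top blue [355.8 179.6] 25 [ 0.629  -0.1247  0.02  ]
top blue [192.3 223.1] 101 [0.5058 0.304  0.02  ]
side blue [261.2 119.8] 82 [0.5041 0.3659 0.02  ]
```

>>> arm_command --hand '[1,1,1,1,1]' --dp '[[0,0,0.5],[0,0,2],[0,0,3.5],[0,0,3.5],[0,0,3.5]]' --delta_rot '[[0,0,0],[0,0,0],[0,0,0],[0,0,-5],[0,0,-7]]'

```text
t: 29.97
eef_pos: [0.5972, -0.1582, 0.2025]
tool_rot: [0.944, -2.977, -0.022]
force: [0.6, 0.6, -0.7]
gripper_width: 0.0268
```

>>> arm_command --hand '[1,1,1,1,1]' --dp '[[-0.6,1.4,2],[-0.6,1.4,1],[-0.6,1.4,0],[-0.6,1.4,0],[-0.6,1.4,0]]' --delta_rot '[[0,0,-7],[0,0,-7],[0,0,-7],[0,0,-7],[0,0,-7]]'

```text
t: 30.38
eef_pos: [0.5711, -0.0924, 0.2462]
tool_rot: [0.019, 3.136, 0.015]
force: [-0.2, -0.3, -0.5]
gripper_width: 0.0264
```

>>> arm_command --hand '[1,1,1,1,1]' --dp '[[-0.6,1.4,0],[-0.6,1.4,0],[-0.6,1.4,0],[-0.6,1.4,0],[-0.6,1.4,0]]' --delta_rot '[[0,0,-7],[0,0,-7],[0,0,-7],[0,0,-7],[0,0,-7]]'

```text
t: 30.8
eef_pos: [0.5382, -0.0189, 0.2484]
tool_rot: [0.98, 2.974, 0.014]
force: [0.0, -0.4, 0.0]
gripper_width: 0.027
```

>>> arm_command --hand '[1,1,1,1,1]' --dp '[[-0.6,1.4,0],[-0.6,1.4,0],[-0.6,1.4,0],[-0.6,1.4,0],[-0.6,1.4,0]]' --delta_rot '[[0,0,-7],[0,0,-7],[0,0,-7],[0,0,-7],[0,0,-7]]'

```text
t: 31.22
eef_pos: [0.5049, 0.0554, 0.2497]
tool_rot: [1.846, 2.529, 0.013]
force: [0.2, -0.1, 0.2]
gripper_width: 0.0268
```

```bash
python3 - <<'E'
from h import *
err(-up,j,[.485,.105,.25])
E
```

```text
t31.22 tcp [0.5049 0.0554 0.2497] grip [0.5057 0.0554 0.1958] z [ 0.014  0.001 -1.   ] y [0.952 0.305 0.013] w0.0268 F [ 0.2 -0.1  0.2]
q [-0.61  0.45  0.55  2.16 -0.4   0.61  0.53]
rot deg [  0.1   0.8 -23.3] dp cm [-1.99  4.96  0.03]
```

>>> arm_command --hand '[1,1,1,1,1]' --dp '[[-0.5,1.2,0],[-0.5,1.2,0],[-0.5,1.2,0],[-0.4,1.2,0],[0,0,0]]' --delta_rot '[[0,0.8,-6],[0,0,-6],[0,0,-6],[0,0,-4],[-5,0.5,0]]'

```text
t: 31.63
eef_pos: [0.4811, 0.1073, 0.2508]
tool_rot: [2.288, 2.073, -0.1]
force: [0.0, -0.5, -0.1]
gripper_width: 0.0267
```

>>> arm_command --hand '[1,1,1,1,1]' --dp '[[0.1,0,0],[0.1,0,0],[0.1,0,0],[0,0,0],[0,0,0]]' --delta_rot '[[-6,0.6,0],[-6,0.6,0],[-6,0.6,0],[-6,0.6,0],[-6,0.6,0]]'

```text
t: 32.05
eef_pos: [0.4834, 0.1088, 0.2551]
tool_rot: [1.968, 1.777, -0.632]
force: [0.7, 1.0, -0.4]
gripper_width: 0.027
```

```bash
python3 - <<'E'
from h import *
err(-n,j,seat2+.0616*n+.05*n+.008*a)
E
```

```text
t32.05 tcp [0.4834 0.1088 0.2551] grip [0.4803 0.0775 0.2113] z [-0.057 -0.581 -0.812] y [ 0.995 -0.101  0.002] w0.0270 F [ 0.7  1.  -0.4]
q [-1.22  0.78  1.05  2.1  -0.09  0.84 -0.28]
rot deg [-9.2  1.   0.2] dp cm [  0.52  -3.67 -11.  ]
```

>>> arm_command --hand '[1,1,1,1,1]' --dp '[[0.2,-1.2,-3],[0.2,-1.2,-3],[0.1,-1.2,-2.5],[0,0,-1.5],[0,0,0]]' --delta_rot '[[-6,0.6,0.2],[-3,0.3,0],[0,0,0],[0,0,0],[0,0,0]]'

```text
t: 32.47
eef_pos: [0.492, 0.0828, 0.147]
tool_rot: [1.832, 1.7, -0.76]
force: [0.5, 0.8, -0.8]
gripper_width: 0.0265
```

```bash
python3 - <<'E'
from h import *
err(-n,j,seat2+.0616*n+.008*a);na(seat2+.0616*n+.008*a)
E
```

```text
t32.47 tcp [0.492  0.0828 0.147 ] grip [0.4893 0.0447 0.109 ] z [-0.051 -0.707 -0.705] y [ 0.997 -0.074  0.002] w0.0265 F [ 0.5  0.8 -0.8]
q [-1.15  1.02  0.95  2.12 -0.11  0.67 -0.33]
rot deg [ 0.1  0.1 -1.3] dp cm [-0.69 -4.59 -3.73]
remaining cm n -5.91 a 0.64 j -0.24 F n 0.0 a -1.2 j 0.4
```

>>> arm_command --hand '[1,1,1,1,1]' --dp '[[-0.3,-1,-0.4],[-0.1,-0.9,-0.8],[-0.1,-0.8,-0.8],[0,-0.4,-0.4],[0,0,0]]' --delta_rot '[[0,0,-1.2],[0,0,0],[0,0,0],[0,0,0],[0,0,0]]'

```text
t: 32.88
eef_pos: [0.4876, 0.0505, 0.1246]
tool_rot: [1.859, 1.682, -0.763]
force: [0.9, 0.2, -1.4]
gripper_width: 0.0266
```

```bash
python3 - <<'E'
from h import *
err(-n,j,seat2+.0616*n+.008*a);na(seat2+.0616*n+.008*a)
E
```

```text
t32.88 tcp [0.4876 0.0505 0.1246] grip [0.484  0.0126 0.0864] z [-0.066 -0.702 -0.709] y [ 0.995 -0.098  0.004] w0.0266 F [ 0.9  0.2 -1.4]
q [-1.09  1.05  0.93  2.15 -0.13  0.59 -0.32]
rot deg [-0.1  0.2  0.1] dp cm [-0.25 -1.36 -1.49]
remaining cm n -2.03 a -0.08 j -0.11 F n -0.7 a -1.2 j 0.9
```

Aligned; close down to contact.

>>> arm_command --hand '[1,1,1,1,1]' --dp '[[-0.15,-0.5,-0.5],[-0.05,-0.4,-0.4],[0,-0.2,-0.2],[0,0,0],[0,0,0]]' --delta_rot '[[0,0,0],[0,0,0],[0,0,0],[0,0,0],[0,0,0]]'

```text
t: 33.3
eef_pos: [0.4867, 0.0386, 0.1153]
tool_rot: [1.863, 1.68, -0.757]
force: [0.2, -0.1, -0.5]
gripper_width: 0.0267
```

```bash
python3 - <<'E'
from h import *
err(-n,j,seat2+.0616*n+.008*a);na(seat2+.0616*n+.008*a)
E
```

```text
t33.30 tcp [0.4867 0.0386 0.1153] grip [0.4832 0.0009 0.0769] z [-0.064 -0.7   -0.712] y [ 0.995 -0.1    0.008] w0.0267 F [ 0.2 -0.1 -0.5]
q [-1.06  1.06  0.91  2.17 -0.14  0.55 -0.31]
rot deg [-0.3  0.5  0.1] dp cm [-0.15 -0.17 -0.56]
remaining cm n -0.53 a -0.26 j -0.14 F n -0.4 a -0.3 j 0.2
```

>>> arm_command --hand '[1,1,1,1,1]' --dp '[[-0.1,-0.2,-0.3],[0,-0.1,-0.2],[0,0.1,-0.2],[0,0.2,-0.2],[0,0,0]]' --delta_rot '[[0,0.4,0],[0,0,0],[0,0,0],[0,0,0],[0,0,0]]'

```text
t: 33.72
eef_pos: [0.4867, 0.0389, 0.1093]
tool_rot: [1.861, 1.684, -0.767]
force: [0.4, -0.5, -1.2]
gripper_width: 0.027
```

```bash
python3 - <<'E'
from h import *
err(-n,j,seat2+.0616*n);na(seat2+.0616*n)
E
```

```text
t33.72 tcp [0.4867 0.0389 0.1093] grip [0.4829 0.0011 0.0711] z [-0.07  -0.701 -0.709] y [ 0.995 -0.099  0.   ] w0.0270 F [ 0.4 -0.5 -1.2]
q [-1.06  1.07  0.91  2.16 -0.14  0.55 -0.31]
rot deg [-0.2  0.   0.1] dp cm [-0.1   0.36 -0.53]
remaining cm n -0.12 a -0.62 j -0.13 F n -1.2 a -0.5 j 0.5
```

>>> arm_command --hand '[1,1,1,1,1]' --dp '[[-0.1,0.2,-0.3],[0,0.2,-0.25],[0,0.2,-0.2],[0,0.2,-0.2],[0,0.1,-0.1]]' --delta_rot '[[0,0,0],[0,0,0],[0,0,0],[0,0,0],[0,0,0]]'

```text
t: 34.13
eef_pos: [0.4864, 0.0398, 0.1087]
tool_rot: [1.857, 1.665, -0.779]
force: [-0.9, 0.9, 4.3]
gripper_width: 0.0269
```

```bash
python3 - <<'E'
from h import *
err(-n,j,seat2+.0616*n);na(seat2+.0616*n)
E
```

```text
t34.13 tcp [0.4864 0.0398 0.1087] grip [0.4825 0.0014 0.0711] z [-0.074 -0.713 -0.698] y [ 0.994 -0.107  0.004] w0.0269 F [-0.9  0.9  4.3]
q [-1.07  1.08  0.91  2.16 -0.14  0.56 -0.32]
rot deg [0.8 0.2 0.5] dp cm [-0.07  0.28 -0.46]
remaining cm n -0.14 a -0.52 j -0.10 F n 3.6 a 2.5 j -1.0
```

```bash
cat >> h.py <<'E'
def cap():
    A=optics.grab_frame('top');B=optics.grab_frame('side');c=[]
    for f in(A,B):
        m=cv2.inRange(cv2.cvtColor(f['color'],cv2.COLOR_RGB2HSV),(100,120,60),(130,255,255));k,l,s,cc=cv2.connectedComponentsWithStats(m)
        i=min((i for i in range(1,k) if s[i,4]>15),key=lambda i:np.linalg.norm(cc[i]-proj(f,seat2+.04*a)));c.append(cc[i]);print(cc[i],s[i])
    X=tri(A,c[0],B,c[1]);print('cap mid',X,'vs seat+.04a (first bottle .0011,-.0057,.0010):',[ (X-seat-.04*a)@v for v in(n,a,j)])
    return A,B
E
python3 - <<'E'
from h import *
A,B=cap()
cv2.imwrite('pics/c11.png',np.hstack([crop(A['color'],270,350,200,260,400,300),crop(B['color'],250,330,180,240,400,300)])[:,:,::-1])
E
```

```text
[318.95275591 231.03149606] [312 226  14  11 127]
[287.02061856 209.82474227] [282 205  11  11  97]
cap mid [ 0.47959506 -0.02778045  0.08818362] vs seat+.04a (first bottle .0011,-.0057,.0010): [np.float64(0.0019548307021313265), np.float64(-0.005491281743783573), np.float64(0.0017408576729258832)]
```

View pics/c11.png

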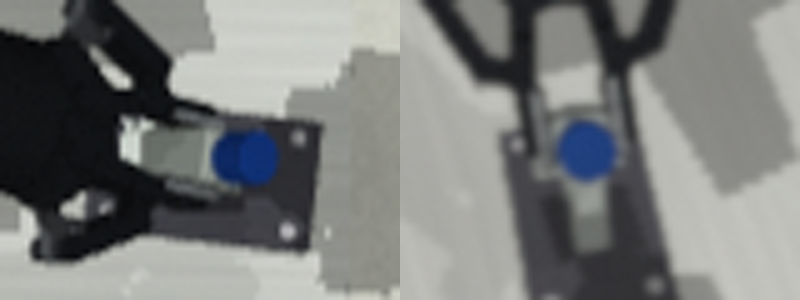

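>>> arm_command --hand '[-0.4,-0.4,-0.4,-0.4,-0.4]' --dp '[[0,0,0],[0,0,0],[0,0,0],[0,0,0],[0,0,0]]' --delta_rot '[[0,0,0],[0,0,0],[0,0,0],[0,0,0],[0,0,0]]'

```text
t: 34.65
eef_pos: [0.4862, 0.0404, 0.1074]
tool_rot: [1.856, 1.667, -0.779]
force: [0.2, 0.9, -0.6]
gripper_width: 0.0598
```

>>> arm_command --hand '[-0.4,-0.4,-0.4,-0.4,-0.4]' --dp '[[0.1,1,1],[0.2,2,2],[0.2,2,2.5],[0.1,2,3],[0,1,3]]' --delta_rot '[[0,0,0],[0,0,0],[0,0,0],[0,0,0],[0,0,0]]'

```text
t: 35.07
eef_pos: [0.4877, 0.1206, 0.2206]
tool_rot: [1.857, 1.666, -0.8]
force: [1.8, 1.4, 0.1]
gripper_width: 0.0596
```

```bash
python3 - <<'E'
from h import *
st();cap()
E
```

```text
t35.07 tcp [0.4877 0.1206 0.2206] grip [0.483  0.082  0.1832] z [-0.087 -0.716 -0.693] y [ 0.994 -0.112 -0.009] w0.0596 F [1.8 1.4 0.1]
[319.07317073 231.07317073] [313 226  13  11 123]
[287.14 210.28] [282 205  11  11 100]
cap mid [ 0.47968741 -0.0280857   0.08680012] vs seat+.04a (first bottle .0011,-.0057,.0010): [np.float64(0.0007680676042225213), np.float64(-0.006261084506934489), np.float64(0.0018624367658690117)]
```

>>> arm_command --hand '[-0.4,-0.4,-0.4,-0.4,-0.4]' --dp '[[0,0,3],[0,-1,3],[0,-1,2.5],[0,-2,1],[0,-2,0]]' --delta_rot '[[6.9,-0.6,0],[6.9,-0.6,0],[6.9,-0.6,0],[6.9,-0.6,0],[6.9,-0.6,0]]'

```text
t: 35.58
eef_pos: [0.4907, 0.0716, 0.3041]
tool_rot: [2.19, 2.044, -0.254]
force: [0.2, -0.6, -1.9]
gripper_width: 0.06
```

>>> arm_command --hand '[-0.4,-0.4,-0.4,-0.4,-0.4]' --dp '[[-0.3,-2.5,0],[-0.3,-2.5,0],[-0.3,-2.5,0],[-0.3,-2.5,0],[-0.3,-2.5,0]]' --delta_rot '[[6.9,-0.6,0],[6.9,-0.6,0],[6.9,-0.6,0],[6.9,-0.6,0],[6.9,-0.6,0]]'

```text
t: 36.0
eef_pos: [0.4753, -0.0504, 0.3069]
tool_rot: [-2.085, -1.957, -0.409]
force: [-0.5, 0.3, -0.2]
gripper_width: 0.0599
```

```bash
python3 - <<'E'
from h import *
err(-a,j,seat2+(.0919+.08)*a)
E
```

```text
t36.00 tcp [ 0.4753 -0.0504  0.3069] grip [ 0.477  -0.0305  0.2568] z [ 0.032  0.369 -0.929] y [ 0.998 -0.065  0.008] w0.0599 F [-0.5  0.3 -0.2]
q [-0.26  0.36  0.59  2.16 -0.75  0.92  0.78]
rot deg [23.2 -1.4 -1.7] dp cm [ -0.56  -7.14 -12.48]
```

Seated as the first one. Same approach to the cap end.

>>> arm_command --hand '[-0.4,-0.4,-0.4,-0.4,-0.4]' --dp '[[-0.1,-2,-1],[-0.1,-2,-2],[-0.1,-2,-2.5],[-0.1,0,-3],[0,0,-2.5]]' --delta_rot '[[6,-0.4,-0.3],[6,-0.4,-0.3],[6,-0.4,-0.3],[5,-0.3,-0.3],[0,0,0]]'

```text
t: 36.42
eef_pos: [0.4709, -0.1276, 0.1968]
tool_rot: [-1.869, -1.672, -0.812]
force: [-1.3, -0.7, -0.4]
gripper_width: 0.0598
```

```bash
python3 - <<'E'
from h import *
err(-a,j,seat2+(.0919+.06)*a)
E
```

```text
t36.42 tcp [ 0.4709 -0.1276  0.1968] grip [ 0.4764 -0.0893  0.1592] z [ 0.103  0.71  -0.697] y [ 0.992 -0.121  0.023] w0.0598 F [-1.3 -0.7 -0.4]
q [ 0.2   0.68  0.42  2.16 -1.09  1.18  1.36]
rot deg [-0.6  1.4  1.4] dp cm [ 0.02  1.99 -2.89]
```

>>> arm_command --hand '[-0.4,-0.4,-0.4,-0.4,-0.4]' --dp '[[0,0.6,-0.9],[0,0.6,-0.9],[0,0.4,-0.6],[0,0,0],[0,0,0]]' --delta_rot '[[-0.4,1,1.2],[0,0,0],[0,0,0],[0,0,0],[0,0,0]]'

```text
t: 36.83
eef_pos: [0.4674, -0.1097, 0.1663]
tool_rot: [-1.857, -1.671, -0.768]
force: [-0.3, 1.2, -0.6]
gripper_width: 0.0597
```

```bash
python3 - <<'E'
from h import *
err(-a,j,seat2+.0919*a);na(seat2+.0919*a)
E
```

```text
t36.83 tcp [ 0.4674 -0.1097  0.1663] grip [ 0.471  -0.0715  0.1284] z [ 0.067  0.708 -0.703] y [ 0.995 -0.102 -0.008] w0.0597 F [-0.3  1.2 -0.6]
q [ 0.18  0.73  0.4   2.18 -1.12  1.14  1.39]
rot deg [-0.4 -0.4  0.3] dp cm [ 0.77  4.42 -4.08]
remaining cm n 0.28 a -6.05 j 0.34 F n 0.4 a -1.3 j -0.4
```

>>> arm_command --hand '[-0.4,-0.4,-0.4,-0.4,-0.4]' --dp '[[0.2,0.9,-0.7],[0.1,0.8,-0.8],[0.1,0.8,-0.8],[0,0.2,-0.2],[0,0,0]]' --delta_rot '[[0,0,0],[0,0,0],[0,0,0],[0,0,0],[0,0,0]]'

```text
t: 37.25
eef_pos: [0.4742, -0.0763, 0.1438]
tool_rot: [-1.85, -1.684, -0.774]
force: [-0.2, -0.1, 0.3]
gripper_width: 0.0601
```

```bash
python3 - <<'E'
from h import *
err(-a,j,seat2+.0919*a);na(seat2+.0919*a)
E
```

```text
t37.25 tcp [ 0.4742 -0.0763  0.1438] grip [ 0.4778 -0.0381  0.1059] z [ 0.068  0.708 -0.703] y [ 0.996 -0.095  0.002] w0.0601 F [-0.2 -0.1  0.3]
q [ 0.15  0.76  0.36  2.2  -1.2   1.09  1.43]
rot deg [-0.3  0.1 -0.2] dp cm [ 0.1   1.08 -1.83]
remaining cm n -0.53 a -2.06 j -0.00 F n 0.1 a 0.3 j -0.2
```

>>> arm_command --hand '[-0.4,-0.4,-0.4,-0.4,-0.4]' --dp '[[0,-0.2,-0.4],[0,0.1,-0.4],[0,0.3,-0.3],[0,0.1,-0.1],[0,0,0]]' --delta_rot '[[0,0,0],[0,0,0],[0,0,0],[0,0,0],[0,0,0]]'

```text
t: 37.67
eef_pos: [0.4748, -0.0733, 0.1315]
tool_rot: [-1.85, -1.686, -0.775]
force: [-0.4, 0.0, 0.5]
gripper_width: 0.0598
```

```bash
python3 - <<'E'
from h import *
err(-a,j,seat2+.0919*a);na(seat2+.0919*a)
E
```

```text
t37.67 tcp [ 0.4748 -0.0733  0.1315] grip [ 0.4786 -0.0352  0.0935] z [ 0.07   0.707 -0.704] y [ 0.996 -0.094  0.004] w0.0598 F [-0.4  0.   0.5]
q [ 0.15  0.79  0.35  2.21 -1.22  1.08  1.46]
rot deg [-0.2  0.3 -0.2] dp cm [ 0.04  0.78 -0.6 ]
remaining cm n 0.13 a -0.98 j -0.04 F n 0.4 a 0.4 j -0.4
```

>>> arm_command --hand '[-0.4,-0.4,-0.4,-0.4,-0.4]' --dp '[[0,0.3,-0.2],[0.1,0.3,-0.2],[0,0.1,-0.2],[0,0,0],[0,0,0]]' --delta_rot '[[0,0,0],[0,0,0],[0,0,0],[0,0,0],[0,0,0]]'

```text
t: 38.08
eef_pos: [0.476, -0.0662, 0.1249]
tool_rot: [-1.852, -1.686, -0.776]
force: [0.6, -0.3, -0.5]
gripper_width: 0.0597
```

```bash
python3 - <<'E'
from h import *
na(seat2+.0919*a)
E
```

```text
remaining cm n 0.09 a -0.00 j -0.09 F n -0.5 a -0.2 j 0.6
```

>>> arm_command --hand '[1,1,1,1,1]' --dp '[[0,0,0],[0,0,0],[0,0,0],[0,0,0],[0,0,0]]' --delta_rot '[[0,0,0],[0,0,0],[0,0,0],[0,0,0],[0,0,0]]' --force 80

```text
t: 38.5
eef_pos: [0.4759, -0.0666, 0.1253]
tool_rot: [-1.852, -1.685, -0.776]
force: [-0.1, 0.5, -1.0]
gripper_width: 0.0257
```

>>> arm_command --hand '[1,1,1,1,1]' --dp '[[0,-0.4,0.6],[-0.1,-1,1.4],[-0.1,-1.5,2.5],[0,-1,3],[0,0,3]]' --delta_rot '[[0,0,0],[0,0,0],[0,0,0],[0,0,0],[0,0,0]]'

```text
t: 38.92
eef_pos: [0.471, -0.1065, 0.2291]
tool_rot: [-1.852, -1.678, -0.761]
force: [0.4, -0.2, 0.1]
gripper_width: 0.0252
```

>>> arm_command --hand '[1,1,1,1,1]' --dp '[[0.2,1,3],[0.2,2,2],[0.2,2.5,0.5],[0.2,2.5,0],[0.2,2.5,0]]' --delta_rot '[[-5,0.5,0.5],[-6,0.6,0.5],[-6,0.6,0.5],[-6,0.6,0.5],[-6,0.6,0.5]]'

```text
t: 39.33
eef_pos: [0.4835, -0.0167, 0.2939]
tool_rot: [-2.184, -2.001, -0.282]
force: [0.5, 0.1, -1.0]
gripper_width: 0.0259
```

>>> arm_command --hand '[1,1,1,1,1]' --dp '[[0.2,2.5,0],[0.2,2.5,0],[0.2,2.5,0],[0.2,2.5,0],[0.2,2.5,0]]' --delta_rot '[[-6,0.6,0.5],[-6,0.6,0.5],[-3,0.3,0.5],[0,0,0],[0,0,0]]'

```text
t: 39.75
eef_pos: [0.4924, 0.1166, 0.2988]
tool_rot: [2.266, 2.144, -0.015]
force: [1.4, 0.1, -0.9]
gripper_width: 0.0252
```

```bash
python3 - <<'E'
from h import *
err(-up,cx_,cell(-.069,.1396));blobs()
E
```

```text
t39.75 tcp [0.4924 0.1166 0.2988] grip [0.4929 0.1154 0.245 ] z [ 0.008 -0.023 -1.   ] y [ 0.998 -0.055  0.01 ] w0.0252 F [ 1.4  0.1 -0.9]
q [-0.92  0.42  0.78  2.12 -0.39  0.75  0.06]
rot deg [1.3 0.5 1.8] dp cm [ -0.1    7.6  -15.92]
top white [392.7 233.8] 85 [ 0.4841 -0.2197  0.028 ]
side blue [270.1 110.7] 140 [0.5394 0.3983 0.02  ]
side blue [259.8 121.1] 44 [0.4989 0.3616 0.02  ]
```

>>> arm_command --hand '[1,1,1,1,1]' --dp '[[0,2.2,-0.5],[0,2.2,-1],[0,2,-1],[0,0,-1],[0,0,-0.5]]' --delta_rot '[[1.2,0.5,1.6],[0,0,0],[0,0,0],[0,0,0],[0,0,0]]'

```text
t: 40.27
eef_pos: [0.4922, 0.187, 0.2568]
tool_rot: [-2.245, -2.197, -0.002]
force: [0.2, -0.7, -1.0]
gripper_width: 0.0255
```

```bash
python3 - <<'E'
from h import *
err(-up,cx_,cell(-.069,.1396))
E
```

```text
t40.27 tcp [0.4922 0.187  0.2568] grip [0.4922 0.1871 0.2029] z [ 0.001  0.001 -1.   ] y [ 1.    -0.022  0.001] w0.0255 F [ 0.2 -0.7 -1. ]
q [-0.95  0.49  0.69  2.12 -0.49  0.69  0.05]
rot deg [-0.1  0.  -0.1] dp cm [ -0.08   0.56 -11.72]
```

>>> arm_command --hand '[1,1,1,1,1]' --dp '[[0,0.4,-0.5],[0,0.1,-1.2],[0,0,-1.2],[0,0,-0.5],[0,0,0]]' --delta_rot '[[0,0,0],[0,0,0],[0,0,0],[0,0,0],[0,0,0]]'

```text
t: 40.68
eef_pos: [0.491, 0.1895, 0.2173]
tool_rot: [2.251, 2.191, -0.007]
force: [0.4, 0.1, -1.2]
gripper_width: 0.0257
```

```bash
python3 - <<'E'
from h import *
err(-up,cx_,cell(-.069,.1396))
E
```

```text
t40.68 tcp [0.491  0.1895 0.2173] grip [0.4908 0.1893 0.1634] z [-0.003 -0.003 -1.   ] y [ 1.    -0.027 -0.003] w0.0257 F [ 0.4  0.1 -1.2]
q [-0.91  0.55  0.63  2.14 -0.56  0.62  0.09]
rot deg [ 0.2 -0.2  0.2] dp cm [ 0.04  0.31 -7.77]
```

>>> arm_command --hand '[1,1,1,1,1]' --dp '[[0,0.3,0],[0,0.1,-0.6],[0,0,-0.7],[0,0,0],[0,0,0]]' --delta_rot '[[0,0,0],[0,0,0],[0,0,0],[0,0,0],[0,0,0]]'

```text
t: 41.1
eef_pos: [0.4919, 0.1923, 0.2035]
tool_rot: [2.254, 2.186, -0.006]
force: [0.1, 0.1, -1.6]
gripper_width: 0.0255
```

```bash
python3 - <<'E'
from h import *
err(-up,cx_,cell(-.069,.1396))
E
```

```text
t41.10 tcp [0.4919 0.1923 0.2035] grip [0.4918 0.1921 0.1496] z [-0.002 -0.004 -1.   ] y [ 1.    -0.031 -0.002] w0.0255 F [ 0.1  0.1 -1.6]
q [-0.89  0.57  0.6   2.15 -0.58  0.59  0.1 ]
rot deg [ 0.2 -0.1  0.4] dp cm [-0.05  0.04 -6.39]
```

>>> arm_command --hand '[1,1,1,1,1]' --dp '[[0,0,-0.7],[0,0,-0.8],[0,0,-0.8],[0,0,-0.5],[0,0,0]]' --delta_rot '[[0,0,0.3],[0,0,0],[0,0,0],[0,0,0],[0,0,0]]'

```text
t: 41.52
eef_pos: [0.4923, 0.1926, 0.1733]
tool_rot: [2.247, 2.193, -0.003]
force: [0.6, -0.3, -1.0]
gripper_width: 0.0258
```

```bash
python3 - <<'E'
from h import *
err(-up,cx_,cell(-.069,.1396))
E
```

```text
t41.52 tcp [0.4923 0.1926 0.1733] grip [0.4923 0.1925 0.1194] z [-0.    -0.003 -1.   ] y [ 1.    -0.024 -0.   ] w0.0258 F [ 0.6 -0.3 -1. ]
q [-0.85  0.62  0.54  2.16 -0.63  0.53  0.15]
rot deg [ 0.2 -0.   0. ] dp cm [-0.09  0.   -3.37]
```

Inside the cell. Lower to the floor.

>>> arm_command --hand '[1,1,1,1,1]' --dp '[[-0.1,0,-0.7],[0,0,-0.8],[0,0,-0.8],[0,0,-0.3],[0,0,-0.1]]' --delta_rot '[[0,0,0],[0,0,0],[0,0,0],[0,0,0],[0,0,0]]'

```text
t: 41.93
eef_pos: [0.4911, 0.1924, 0.143]
tool_rot: [2.248, 2.193, -0.004]
force: [-0.2, 0.5, -0.6]
gripper_width: 0.0258
```

>>> arm_command --hand '[1,1,1,1,1]' --dp '[[0,0,-0.2],[0,0,-0.2],[0,0,-0.1],[0,0,-0.1],[0,0,0]]' --delta_rot '[[0,0,0],[0,0,0],[0,0,0],[0,0,0],[0,0,0]]'

```text
t: 42.35
eef_pos: [0.4916, 0.1917, 0.1396]
tool_rot: [-2.249, -2.191, 0.001]
force: [0.6, -0.0, -0.4]
gripper_width: 0.0259
```

>>> arm_command --hand '[1,1,1,1,1]' --dp '[[0,0,-0.1],[0,0,-0.1],[0,0,-0.1],[0,0,0],[0,0,0]]' --delta_rot '[[0,0,0],[0,0,0],[0,0,0],[0,0,0],[0,0,0]]'

```text
t: 42.77
eef_pos: [0.4924, 0.1914, 0.1395]
tool_rot: [-2.249, -2.189, -0.004]
force: [0.7, -1.1, -0.1]
gripper_width: 0.0252
```

```bash
python3 - <<'E'
from h import *
err(-up,cx_,cell(-.069,.1396))
B=optics.grab_frame('side')
m=cv2.inRange(cv2.cvtColor(B['color'],cv2.COLOR_RGB2HSV),(100,120,60),(130,255,255));k,l,ss,cc=cv2.connectedComponentsWithStats(m)
for i in range(1,k):
    if ss[i,4]>20 and cc[i][0]<320 and cc[i][1]<180: print(cc[i],ss[i])
for y in(.023,-.069):
  for z in(.098,.087,.076): print(np.round(proj(B,cell(y,z)),1))
E
```

```text
t42.77 tcp [0.4924 0.1914 0.1395] grip [0.4924 0.1917 0.0856] z [-0.     0.004 -1.   ] y [ 1.    -0.027 -0.   ] w0.0252 F [ 0.7 -1.1 -0.1]
q [-0.79  0.66  0.47  2.17 -0.69  0.45  0.2 ]
rot deg [-0.2 -0.   0.2] dp cm [-0.1   0.12  0.01]
[268.55769231 142.51923077] [263 137  11  12 104]
[261.1 117.4]
[261.6 120.6]
[262.  123.6]
[268.6 140.2]
[269.  143.3]
[269.4 146.4]
```

>>> arm_command --hand '[-0.1,-0.1,-0.1,-0.1,-0.1]' --dp '[[0,0,0],[0,0,0],[0,0,0],[0,0,1],[0,0,2]]' --delta_rot '[[0,0,0],[0,0,0],[0,0,0],[0,0,0],[0,0,0]]'

```text
t: 43.23
eef_pos: [0.4902, 0.1912, 0.167]
tool_rot: [-2.247, -2.188, 0.007]
force: [0.0, 0.7, 0.0]
gripper_width: 0.0467
```

>>> arm_command --hand '[-0.1,-0.1,-0.3,-0.4,-0.4]' --dp '[[0,0,3],[0,0,4],[0,0,4],[0,0,3.5],[0,0,1]]' --delta_rot '[[0,0,0],[0,0,0],[0,0,0],[0,0,6.5],[0,0,6.5]]'

```text
t: 43.65
eef_pos: [0.4892, 0.1892, 0.3303]
tool_rot: [-1.983, -2.435, 0.018]
force: [0.6, 0.2, 0.3]
gripper_width: 0.0598
```

>>> arm_command --hand '[-0.4,-0.4,-0.4,-0.4,-0.4]' --dp '[[1.2,0.6,0],[1.2,0.6,0],[1.2,0.6,0],[1.2,0.6,0],[1.2,0.6,0]]' --delta_rot '[[0,0,7],[0,0,7],[0,0,7],[0,0,7],[0,0,7]]'

```text
t: 44.07
eef_pos: [0.55, 0.2181, 0.3403]
tool_rot: [1.135, 2.924, -0.002]
force: [-0.3, 0.6, -0.2]
gripper_width: 0.06
```

>>> arm_command --hand '[-0.4,-0.4,-0.4,-0.4,-0.4]' --dp '[[1.4,0.7,0],[1.4,0.7,0],[1.4,0.7,0],[1.4,0.7,0],[1.4,0.7,0]]' --delta_rot '[[0,0,7],[0,0,7],[0,0,7],[0,0,7],[0,0,7]]'

```text
t: 44.48
eef_pos: [0.6218, 0.2525, 0.3438]
tool_rot: [0.181, 3.13, -0.001]
force: [-0.5, -0.4, -0.7]
gripper_width: 0.0602
```

```bash
python3 - <<'E'
from h import *
err(-up,cy,[.628,.2600,.1675])
A=optics.grab_frame('top');B=optics.grab_frame('side')
cv2.imwrite('pics/c12.png',np.hstack([crop(A['color'],150,250,160,260,400,400),crop(B['color'],220,320,60,160,400,400)])[:,:,::-1])
E
```

```text
t44.48 tcp [0.6218 0.2525 0.3438] grip [0.6222 0.2524 0.2899] z [ 0.007 -0.001 -1.   ] y [ 0.116  0.993 -0.001] w0.0602 F [-0.5 -0.4 -0.7]
q [-0.7   0.5   0.36  1.72 -0.2   0.96  1.19]
rot deg [0.1 0.4 5.3] dp cm [  0.62   0.75 -17.63]
```

View pics/c12.png

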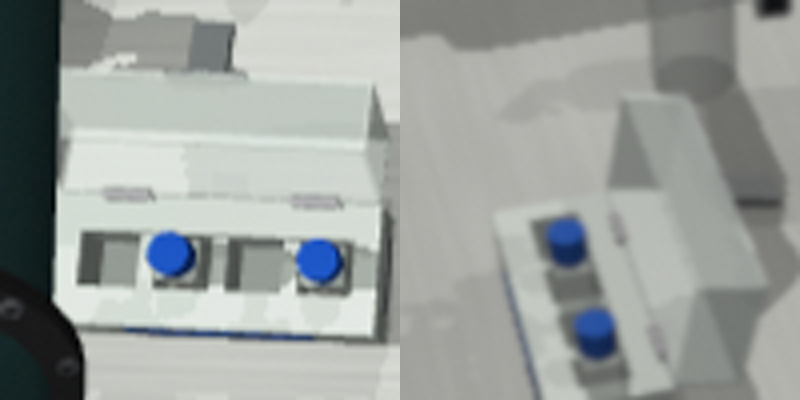

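```bash
python3 - <<'E'
from h import *
A=optics.grab_frame('top')
p=proj(A,[.6275,.2595,.113]);print((p-[150,160])*4, unproj(A,203,166,.110),unproj(A,203,177,.115))
E
```

```text
[216.29238589  38.06041007] [0.63724052 0.26339792 0.11      ] [0.60790925 0.26058069 0.115     ]
```

>>> arm_command --hand '[-0.4,-0.4,-0.4,-0.4,-0.4]' --dp '[[0.3,0.4,-2],[0.2,0.3,-2.5],[0,0,-2],[0,0,-0.5],[0,0,0]]' --delta_rot '[[0,0.4,5],[0,0,0],[0,0,0],[0,0,0],[0,0,0]]'

```text
t: 45.05
eef_pos: [0.6234, 0.2563, 0.2745]
tool_rot: [-0.073, -3.141, 0.005]
force: [0.5, 0.8, 0.1]
gripper_width: 0.0597
```

```bash
python3 - <<'E'
from h import *
err(-up,cy,[.628,.2600,.1675])
E
```

```text
t45.05 tcp [0.6234 0.2563 0.2745] grip [0.6234 0.2561 0.2206] z [-0.    -0.003 -1.   ] y [ 0.046  0.999 -0.003] w0.0597 F [0.5 0.8 0.1]
q [-0.67  0.58  0.31  1.76 -0.22  0.84  1.27]
rot deg [ 0.2 -0.   1.3] dp cm [  0.46   0.37 -10.7 ]
```

>>> arm_command --hand '[-0.4,-0.4,-0.4,-0.4,-0.4]' --dp '[[0.4,0.4,-1],[0,0.1,-1.5],[0,0,-1.5],[0,0,-0.5],[0,0,0]]' --delta_rot '[[0,0,1.2],[0,0,0],[0,0,0],[0,0,0],[0,0,0]]'

```text
t: 45.47
eef_pos: [0.6286, 0.262, 0.2322]
tool_rot: [0.04, 3.135, -0.003]
force: [-0.6, 0.0, -0.5]
gripper_width: 0.0597
```

```bash
python3 - <<'E'
from h import *
err(-up,cy,[.628,.2605,.1675])
E
```

```text
t45.47 tcp [0.6286 0.262  0.2322] grip [0.6289 0.2619 0.1783] z [ 0.006 -0.002 -1.   ] y [ 0.025  1.    -0.002] w0.0597 F [-0.6  0.  -0.5]
q [-0.65  0.63  0.29  1.78 -0.24  0.76  1.3 ]
rot deg [0.1 0.4 0.1] dp cm [-0.06 -0.15 -6.47]
```

>>> arm_command --hand '[-0.4,-0.4,-0.4,-0.4,-0.4]' --dp '[[-0.1,-0.1,-1.5],[0,0,-1.5],[0,0,-1.5],[0,0,-0.6],[0,0,0]]' --delta_rot '[[0,0.3,0],[0,0,0],[0,0,0],[0,0,0],[0,0,0]]'

```text
t: 45.88
eef_pos: [0.63, 0.2616, 0.1818]
tool_rot: [0.04, 3.134, 0.002]
force: [-0.1, -0.3, 0.3]
gripper_width: 0.0597
```

```bash
python3 - <<'E'
from h import *
err(-up,cy,[.628,.2605,.1675])
E
```

```text
t45.88 tcp [0.63   0.2616 0.1818] grip [0.6304 0.2617 0.1279] z [ 0.008  0.001 -1.   ] y [0.025 1.    0.001] w0.0597 F [-0.1 -0.3  0.3]
q [-0.63  0.69  0.26  1.8  -0.26  0.67  1.32]
rot deg [-0.1  0.4  0.1] dp cm [-0.2  -0.11 -1.43]
```

>>> arm_command --hand '[-0.4,-0.4,-0.4,-0.4,-0.4]' --dp '[[-0.2,-0.1,-0.7],[0,0,-0.5],[0,0,-0.2],[0,0,0],[0,0,0]]' --delta_rot '[[0,0.3,0],[0,0,0],[0,0,0],[0,0,0],[0,0,0]]'

```text
t: 46.3
eef_pos: [0.629, 0.2606, 0.1682]
tool_rot: [0.04, 3.137, 0.004]
force: [-0.6, 0.5, -0.0]
gripper_width: 0.0599
```

>>> arm_command --hand '[1,1,1,1,1]' --dp '[[0,0,0],[0,0,0],[0,0,0],[0,0,0],[0,0,0]]' --delta_rot '[[0,0,0],[0,0,0],[0,0,0],[0,0,0],[0,0,0]]' --force 40

```text
t: 46.72
eef_pos: [0.6296, 0.2601, 0.1694]
tool_rot: [0.041, 3.135, 0.003]
force: [-0.7, 0.2, -2.3]
gripper_width: 0.0232
```

```bash
python3 - <<'E'
from h import *
arc()
E
```

```text
t46.72 tcp [0.6296 0.2601 0.1694] grip [0.63   0.2602 0.1155] z [ 0.006  0.002 -1.   ] y [0.026 1.    0.002] w0.0232 F [-0.7  0.2 -2.3]
r 0.11101033659531753 phi 148.8239002981832 theta 1.8384670658630675
```

>>> arm_command --hand '[1,1,1,1,1]' --dp '[[-0.8,0.03,1.2],[-1.0,0.03,1.1],[-1.2,0.03,0.9],[-1.3,0.03,0.7],[-1.4,0.03,0.5]]' --delta_rot '[[0,0,0],[0,0,0],[0,0,0],[0,0,0],[0,0,0]]'

```text
t: 47.13
eef_pos: [0.5719, 0.2616, 0.2154]
tool_rot: [0.042, 3.127, 0.004]
force: [2.5, 0.5, -7.1]
gripper_width: 0.023
```

```bash
python3 - <<'E'
from h import *
arc()
E
```

```text
t47.13 tcp [0.5719 0.2616 0.2154] grip [0.5727 0.2617 0.1615] z [ 0.014  0.003 -1.   ] y [0.027 1.    0.003] w0.0230 F [ 2.5  0.5 -7.1]
r 0.11014325528805481 phi 110.02585031765919 theta 1.1613133503496016
```

>>> arm_command --hand '[1,1,1,1,1]' --dp '[[-1.4,0.03,0.3],[-1.5,0.03,0.1],[-1.5,0.03,0],[-1.5,0.03,-0.2],[-1.4,0.03,-0.4]]' --delta_rot '[[0,0,0],[0,0,0],[0,0,0],[0,0,0],[0,0,0]]'

```text
t: 47.55
eef_pos: [0.4973, 0.2631, 0.2192]
tool_rot: [0.037, 3.103, 0.014]
force: [8.8, 0.9, -12.0]
gripper_width: 0.0231
```

```bash
python3 - <<'E'
from h import *
arc()
E
```

```text
t47.55 tcp [0.4973 0.2631 0.2192] grip [0.4994 0.2636 0.1654] z [ 0.039  0.009 -0.999] y [0.024 1.    0.009] w0.0231 F [  8.8   0.9 -12. ]
r 0.11310869014963634 phi 71.64637454887806 theta 0.49146513299498895
```

>>> arm_command --hand '[1,1,1,1,1]' --dp '[[-1.0,0,-0.9],[-1.1,0,-0.8],[-1.0,0,-0.9],[-0.7,0,-0.7],[0,0,0]]' --delta_rot '[[0,1,0],[0,0.5,0],[0,0.5,0],[0,0,0],[0,0,0]]'

```text
t: 47.97
eef_pos: [0.4588, 0.2637, 0.1957]
tool_rot: [0.03, 3.119, 0.028]
force: [6.8, 0.8, -12.0]
gripper_width: 0.0227
```

```bash
python3 - <<'E'
from h import *
arc()
E
```

```text
t47.97 tcp [0.4588 0.2637 0.1957] grip [0.46   0.2646 0.1419] z [ 0.022  0.018 -1.   ] y [0.019 1.    0.018] w0.0227 F [  6.8   0.8 -12. ]
r 0.11253315364440555 phi 48.177798796141865 theta 0.08186121535603585
```

>>> arm_command --hand '[1,1,1,1,1]' --dp '[[-0.2,0,-0.7],[-0.2,0,-0.7],[0,0,-0.5],[0,0,-0.4],[0,0,0]]' --delta_rot '[[0,0,0],[0,0,0],[0,0,0],[0,0,0],[0,0,0]]'

```text
t: 48.38
eef_pos: [0.4517, 0.2635, 0.1868]
tool_rot: [0.031, 3.127, 0.041]
force: [10.8, 1.1, -16.6]
gripper_width: 0.0227
```

```bash
python3 - <<'E'
from h import *
arc()
E
```

```text
t48.38 tcp [0.4517 0.2635 0.1868] grip [0.4525 0.2649 0.1329] z [ 0.014  0.026 -1.   ] y [0.02  0.999 0.026] w0.0227 F [ 10.8   1.1 -16.6]
r 0.11146980970133556 phi 42.235477282689466 theta -0.021851860265800993
```

>>> arm_command --hand '[1,1,1,1,1]' --dp '[[0.4,0,-0.4],[0.3,0,-0.5],[0,0,-0.5],[0,0,-0.5],[0,0,-0.3]]' --delta_rot '[[0,0,0],[0,0,0],[0,0,0],[0,0,0],[0,0,0]]'

```text
t: 48.8
eef_pos: [0.452, 0.2631, 0.1841]
tool_rot: [-0.031, -3.133, -0.054]
force: [0.4, -1.1, 10.6]
gripper_width: 0.0229
```

```bash
python3 - <<'E'
from h import *
arc()
E
```

```text
t48.80 tcp [0.452  0.2631 0.1841] grip [0.4515 0.2649 0.1302] z [-0.008  0.035 -0.999] y [0.02  0.999 0.035] w0.0229 F [ 0.4 -1.1 10.6]
r 0.11035023473505459 phi 40.85857513876513 theta -0.04588333615504947
```

>>> arm_command --hand '[-0.3,-0.3,-0.3,-0.3,-0.3]' --dp '[[0,0,0],[0,0,0],[0,0,0],[0,0,1],[0,0,2]]' --delta_rot '[[0,0,0],[0,0,0],[0,0,0],[0,0,0],[0,0,0]]'

```text
t: 49.22
eef_pos: [0.4452, 0.262, 0.2125]
tool_rot: [-0.031, -3.117, -0.047]
force: [0.2, 0.1, -0.0]
gripper_width: 0.0558
```

>>> arm_command --hand '[-0.3,-0.3,-0.3,-0.3,-0.3]' --dp '[[0,0,4],[0,0,4],[0,0,4],[0,-4,0],[0,-4,0]]' --delta_rot '[[0,0,0],[0,0,0],[0,0,0],[0,0,0],[0,0,0]]'

```text
t: 49.63
eef_pos: [0.442, 0.1904, 0.3389]
tool_rot: [-0.003, -3.112, -0.047]
force: [0.4, -1.1, -0.7]
gripper_width: 0.0555
```

>>> arm_command --hand '[-0.3,-0.3,-0.3,-0.3,-0.3]' --dp '[[0,-4,0],[0,-4,0],[0,-4,0],[0,-4,0],[0,-2,0]]' --delta_rot '[[0,0,0],[0,0,0],[0,0,0],[0,0,0],[0,0,0]]'

```text
t: 50.05
eef_pos: [0.4383, 0.0034, 0.3416]
tool_rot: [0.006, -3.111, -0.051]
force: [-0.1, 0.5, 0.2]
gripper_width: 0.0558
```

```bash
python3 - <<'E'
from h import *
st()
A=optics.grab_frame('top');B=optics.grab_frame('side')
R=lambda p,q:Ro.from_rotvec([0,0,-.0235]).apply(p)/1000+[.493,.2616,0]
for th in(0,.05,.1):
    L=[np.array([42,0,58])+Ro.from_rotvec([0,th,0]).apply(np.array(p)) for p in((-84,103,47),(-84,-103,47),(-78,0,84),(-84,-103,0))]
    print(th,'top',[np.round((proj(A,R(p,0))-[150,180])*4).tolist() for p in L],'side',[np.round((proj(B,R(p,0))-[220,60])*4).tolist() for p in L])
cv2.imwrite('pics/c13.png',np.hstack([crop(A['color'],150,250,180,280,400,400),crop(B['color'],220,320,60,160,400,400)])[:,:,::-1])
E
```

```text
t50.05 tcp [0.4383 0.0034 0.3416] grip [0.4366 0.0052 0.2877] z [-0.03   0.033 -0.999] y [-0.003  0.999  0.033] w0.0558 F [-0.1  0.5  0.2]
0 top [[28.0, 237.0], [367.0, 249.0], [184.0, 226.0], [378.0, 257.0]] side [[80.0, 160.0], [139.0, 363.0], [109.0, 210.0], [148.0, 415.0]]
0.05 top [[26.0, 232.0], [366.0, 245.0], [183.0, 218.0], [377.0, 256.0]] side [[83.0, 155.0], [142.0, 357.0], [115.0, 204.0], [147.0, 410.0]]
0.1 top [[25.0, 227.0], [365.0, 240.0], [182.0, 210.0], [376.0, 255.0]] side [[86.0, 150.0], [145.0, 352.0], [121.0, 198.0], [147.0, 406.0]]
```

View pics/c13.png

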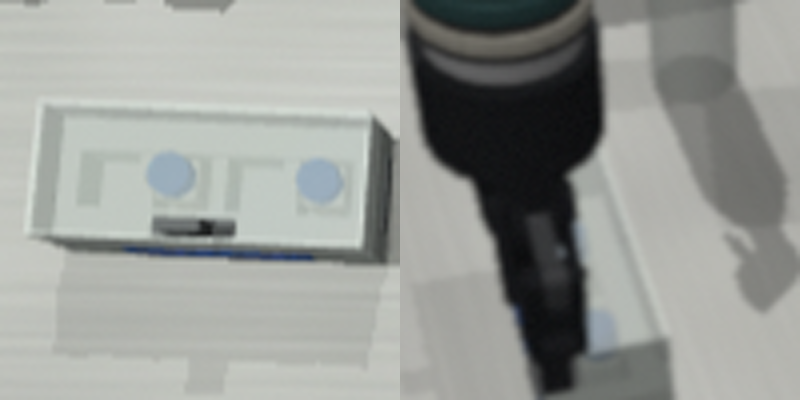

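```bash
python3 - <<'E'
from h import *
blobs();A=optics.grab_frame('top')['color'];print('jar dark',A[208:216,402:410].mean())
print(ctrl.job_done())
E
```

```text
top blue [205.5 243. ] 18 [0.4543 0.2665 0.02  ]
top white [359.3 213.8] 189 [ 0.5355 -0.1331  0.028 ]
jar dark 17.0
the job is handed in; nothing more can be done
None
```

I folded the cover back to about 1.84 rad. I then stood both bottles cap up in the carrier, in the cells at y = +23 and −69 mm. Each was re-gripped by its cap on the slanted rest before I lowered it. Last, I folded the cover shut and handed the job in at about 50 s, with the gripper clear.

**What the last checks showed**
- **Bottles:** before I shut the cover, both caps were at standing height in their cells. Afterwards they were visible upright through it.
- **Cover:** in the top picture its front corners matched a fully shut cover (0 rad) to about 1 mm, and pressing it down at the end met about 10 N from the rim. The arm blocked the side camera, so only the top picture confirms this.
- **Bystanders:** the jar was still dark at its original pixels. I did not measure the dishes again; the arm went near them only at height.
- **How many bottles:** only two blue-capped bottles were ever seen, and no blue cap was left on the pad. I left the two black look-alikes alone.
- **Unresolved:** the last scan found a small white patch on the pad at top pixel (359, 214) that I did not look at closely. It had no blue cap, so I took it for lit paper.

One bottle was knocked about 4 cm while I packed the other; I measured it again before picking it up.

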